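# Fetch the lidded box from behind the bisque pieces

### The arm

A 6-joint arm with a two-finger parallel gripper is mounted at the origin on the work surface. World frame = base frame: x ahead of the robot, y to its left, z up, the work surface at z = 0. Lengths are in m, angles in degrees, forces in N, time in s.
With the tool pointing down it reaches from about 0.375 to 0.9 m from the base axis. Payload 3.1 kg.
Tool frame: the origin (TCP) lies on the centre line of the jaws, within the pads' length; the fingertips stand 25 mm ahead of it and the grasp point (between the pads) lies 6 mm ahead of it; z points along the fingers, y is the line along which they close (so a half turn about z gives the same grasp; the last joint's range is limited). The gripper opens to 87 mm and grips with 3 to 60 N. Pads are 19 mm wide; open, the fingers measure 117 mm over their backs; the gripper's body (75 mm by 190 mm) begins 51 mm behind the grasp point.
Start: joints at [-79.612, 30.224, 82.088, -0, 67.689, -10.227], TCP at [0.22, -0.585, 0.248] pointing down, gripper open.
Joint ranges: [-176.69, 176.69], [-43.24, 126.21], [12.49, 139.97], [-82, 262], [0, 151.66], [-163.58, 163.58]. Speed limits (degrees/s): [159.86, 159.86, 180, 180, 180, 180].

### API

Orientations are given as a 3x3 rotation matrix whose columns are the frame's x, y, z axes.
In Python, from rig import * gives the robot as it stands.
- The arm moves only by the tool step_arm, never from a script. Its argument "steps" is a list of rows, each a list of 7 numbers: the shift along the tool's x, y, z normalised to -1 to 1, where 1 is 0.3 m, then the turn, a rotation vector about the tool's x, y, z normalised to -1 to 1, where 1 is 45 degrees, then the gripper's target within -1 to 1 (shut at 1, half-way at 0, fully open at -1). A call has 1 to 8 rows; each row is the pose to reach, as a shift and turn from the pose commanded when the call began, along the tool's axes at that moment; what a row does not reach only later rows make up. A row lasts 1/12 s, in which the tool goes at most 41.7 mm and 7.16 degrees, less where a joint would pass 70% of its speed; a pose out of reach is approached as far as the arm can. A call with a number of a shift or a turn outside -1 to 1 is refused whole. A call with a gripper value outside its range is refused whole. The fingers move at their own pace and stop on an object; the grip force is fixed at half the most. Time passes only in rows, so rows that repeat a pose let the fingers close. It gives the time, the measured TCP pose, the force, the opening and the grip force at its end, in the units of the state.
- read_state(): the state, without advancing time (a new reading comes with each control period).
- capture(name): name is "side" or "top"; returns a dict with "image" (420x560x3 uint8, red, green, blue), "vertical_fov" (degrees; the focal length in pixels is half the picture's height over the tangent of half this angle, whatever the lens; pixels are square), "cx", "cy" (the principal point, pixels), "world_from_camera" (4x4, takes a point from camera to world coordinates). Camera axes: x right, y down, z forward; pixel columns grow to the right and rows downward; lengths in m; the calibration is good to about 2 mm. A picture is of the moment at which its call begins. There is no depth.
- hand_in(): hands the job in; it is judged then, once.
The state is a dict: "time_s": time; "joint_positions": joint angles; "qvel": joint speeds; "tau": joint torques, N m; "position": TCP position; "tcp_rot": TCP orientation; "force": force on the tool from outside, world axes, zero at the start; "moment": the same for the moment, N m; "opening": opening from 0.0 (shut) to 1.0 (fully open); "grasp_force": force on a finger pad.
Only numpy, scipy, OpenCV 4.12 (cv2) and the standard library are available. Lean on these libraries where they do the work, as an engineer would, in place of code of your own. Each camera call takes 0.05 s, during which the arm holds its last target. There are 200 camera calls.

### The job

Move the three tall bisque pieces (figure, tower and two-lugged vase) off the kiln shelf and stand all three on the plaster slab, remembering exactly where each stood. Then take the low round lidded box from in front of the firebrick to be decorated: stand it on the centre of the banding wheel, and only after that put each of the three tall pieces back upright on the very spot on the kiln shelf that it came from. Knock none of these pieces over, and leave the two short kiln props on the shelf where they are.

Things in the scene. Friction and masses are not known exactly. Their poses are not given: they have to be found in the camera images.
- figure: Tall slender loose figure, 132 mm high, 0.25 kg: a round flared skirt (60 mm across at the foot, tapering to 26 mm at 78 mm up), a round bust 26 mm across from 78 to 110 mm up (grip it there) and a ball head 22 mm across on top. Its yaw is free. Same pale unglazed bisque as the others. Origin: centre of its underside, z up along its axis.
- tower: Tall loose square tower, 128 mm high, 0.28 kg: a block 48 x 48 mm, 76 mm high, carrying a square turret 30 x 30 mm from 76 to 120 mm up (grip it there, on two opposite flat sides) and a 20 mm square cap, 8 mm high. Its flat sides face its own x and y axes; its yaw is free at the set-downs. Same pale unglazed bisque as the others. Origin: centre of its underside, z up along its axis.
- vase: Tall loose round vase, 124 mm high, 0.25 kg: belly 54 mm across, foot 46 mm across, a straight neck 32 mm across from 80 to 112 mm up (grip it there), a rim 42 mm across with a dark mouth on top, and two small lugs on the belly at 44 to 66 mm up, reaching 36 mm out along its own x and -x. Its yaw is free at the set-downs. Same pale unglazed bisque as the others. Origin: centre of its underside, z up along its axis.
- round_box: Low loose round box with a domed lid (one solid piece), to be fetched: 52 mm across with an upright wall from 4 to 42 mm up, 64 mm high in all, 0.2 kg. It stands in front of the firebrick, about 15 mm from it, the tall pieces 4 to 25 mm away on its left, right and front (which is where changes). Grip it along the shelf's y axis once they are gone. Same pale unglazed bisque as the others. Origin: centre of its underside, z up along its axis.
- kiln_shelf: Fixed cream kiln shelf on the table, a plate 270 x 220 x 15 mm (x x y x z; upper face 15 mm above the origin) reaching from x = -130 to +140 mm and y = -110 to +110 mm. A firebrick 57 x 215 x 64 mm lies along its far edge, from x = +76 to +134 mm, its top 79 mm above the origin. Origin: on the table, between the pieces; +x points to the firebrick, away from the robot (yaw varies a little).
- plaster_slab: Fixed white plaster slab, 250 x 150 x 25 mm, empty: the side area for the three tall pieces, which fit in a row along its x axis 80 mm apart. Left or right of the shelf. Origin: centre of its underside; long side along its x; upper face 25 mm above the origin.
- banding_wheel: Fixed (locked) metal banding wheel on the side opposite the slab: a round head 160 mm across with concentric rings, its upper face 50 mm above the table. Origin: on the table under the centre of the head.
- prop_a: Loose short cream kiln prop, upright cylinder 30 mm across, 50 mm high, 0.08 kg, on the near left corner of the kiln shelf. To be left alone. Origin: centre of its underside.
- prop_b: Loose short cream kiln prop, the same, on the near right corner of the kiln shelf. To be left alone. Origin: centre of its underside.

How it is judged (in metres and radians):
On the way, in this order (a step that is already met when the one before it is completed fails the run):
1. the figure, the tower and the vase all stand upright and released on the plaster slab (x of figure in the frame of plaster_slab between -0.115 and 0.115 m and y of figure in the frame of plaster_slab between -0.068 and 0.068 m and z of figure in the frame of plaster_slab between 0.018 and 0.034 m and angle between each of figure, tower, vase's own z axis and vertical below 0.12 rad and contact force between each of figure, tower, vase and the fingers below 0.2 N and x of tower in the frame of plaster_slab between -0.115 and 0.115 m and y of tower in the frame of plaster_slab between -0.068 and 0.068 m and z of tower in the frame of plaster_slab between 0.018 and 0.034 m and x of vase in the frame of plaster_slab between -0.115 and 0.115 m and y of vase in the frame of plaster_slab between -0.068 and 0.068 m and z of vase in the frame of plaster_slab between 0.018 and 0.034 m), for 0.2 s.
2. the round box stands upright and released on the middle of the banding wheel (horizontal distance between round_box and banding_wheel below 0.015 m and z of round_box in the frame of banding_wheel between 0.044 and 0.058 m and angle between round_box's own z axis and vertical below 0.12 rad and contact force between round_box and the fingers below 0.2 N), for 0.2 s.
At the end, for the whole second after the job is handed in: The round box stands upright on the banding wheel within 15 mm of its centre; the figure, the tower and the vase each stand upright on the kiln shelf within 15 mm of where they stood at the start; both props are within 20 mm of where they stood; all is released and at rest (all of step 2 and linear speed of each of round_box, figure, tower, vase below 0.02 m/s and angular speed of each of round_box, figure, tower, vase below 0.2 rad/s and distance of each of figure, tower, vase from where it was at the start of the episode below 0.015 m and angle between each of figure, tower, vase's own z axis and vertical below 0.12 rad and contact force between each of figure, tower, vase and the fingers below 0.2 N and distance of each of prop_a, prop_b from where it was at the start of the episode below 0.02 m); the robot touches nothing.
It fails at once if a bisque piece or a kiln prop is knocked over (tilted more than 40 degrees) (angle between any of figure, tower, vase, round_box, prop_a, prop_b's own z axis and vertical above 0.7 rad).
It fails at once if a kiln prop is moved more than 30 mm (distance of any of prop_a, prop_b from where it was at the start of the episode above 0.03 m).
It also fails if it takes over 144 s, if anything falls off the work surface, if the arm or the gripper's body presses on something with over 40 N, if the wrist force passes 120 N, or if a joint passes its speed limit or range.

## Working session

There is one attempt and no reset: what is moved stays moved. The work goes in short steps, Python scripts to look and compute and a tool call to move; the robot and the scene stay as the last step left them, time stands still between calls to the robot, and variables do not carry over. Pictures are saved under pics/ and viewed, at most 14 in all, crops included, and the job is handed in when it is done.

Besides the shell and the picture viewer there is one more tool, called after ">>>" by a JSON object that holds its "name" and its "arguments". step_arm: Moves the arm, as the interface text tells. Scaled input: -1 to 1 covers 0.3 m each way for a shift and 45 degrees each way for a turn. Its arguments: {"type":"object","properties":{"steps":{"type":"array"}},"required":["steps"]}

```bash
ls; mkdir -p pics
python3 - <<'E'
from rig import *
import cv2
for n in("top","side"):
    c=capture(n); cv2.imwrite(f"pics/{n}0.png",c["image"][:,:,::-1]); print(n,c["vertical_fov"],c["cx"],c["cy"],c["world_from_camera"].round(4).tolist() if hasattr(c["world_from_camera"],'round') else c["world_from_camera"])
s=read_state();print(s["time_s"],s["tcp_rot"],s["position"])
E
```

```text
pics
top 46.65129581728819 283.5807585478945 210.34387315289825 [[0.1032, -0.9714, 0.2138, 0.3174], [-0.9947, -0.1003, 0.0241, -0.017], [-0.0019, -0.2152, -0.9766, 1.0002], [0.0, 0.0, 0.0, 1.0]]
side 46.189105797549516 270.49964964411464 210.25388598928404 [[-0.8422, -0.2985, 0.4491, 0.0972], [-0.539, 0.4888, -0.686, 0.6888], [-0.0148, -0.8198, -0.5725, 0.612], [0.0, 0.0, 0.0, 1.0]]
0.1 [[ 9.35952891e-01  3.52125054e-01 -3.64547605e-04]
 [ 3.52125078e-01 -9.35950948e-01  1.93733793e-03]
 [ 3.40986545e-04 -1.94162339e-03 -9.99998057e-01]] [ 0.21997158 -0.58434995  0.24665277]
```

View pics/top0.png

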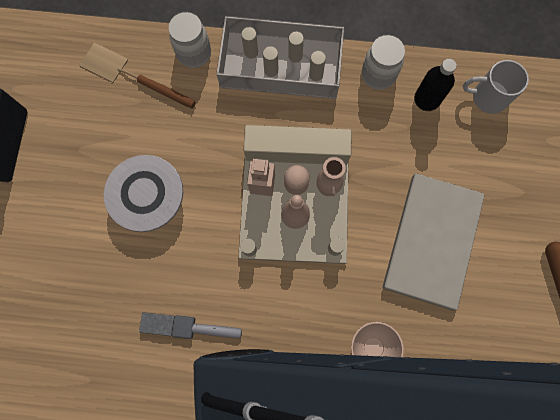

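View pics/side0.png

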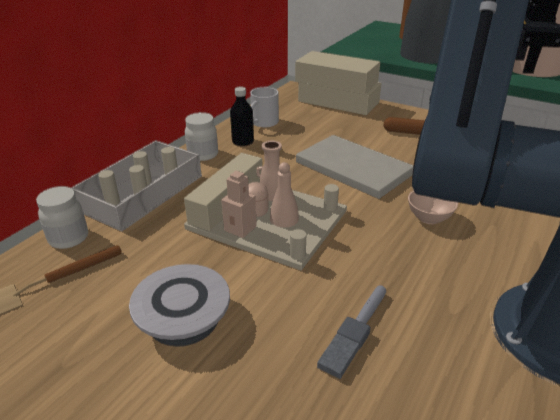

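The top view shows the tower at (260,172), box (297,180), vase (333,170), figure (296,205), slab (435,242) on the robot's right and wheel (143,192) on its left. I'll enlarge both views for exact pixels.

Run:
```python
import cv2
t=cv2.imread("pics/top0.png")[120:270,235:360]
cv2.imwrite("pics/t1.png",cv2.resize(t,None,fx=4,fy=4,interpolation=cv2.INTER_CUBIC)) # 500x600
t=cv2.imread("pics/side0.png")[130:265,180:360]
cv2.imwrite("pics/s1.png",cv2.resize(t,None,fx=4,fy=4,interpolation=cv2.INTER_CUBIC)) # 720x540
```

```text
(no output)
```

View pics/t1.png

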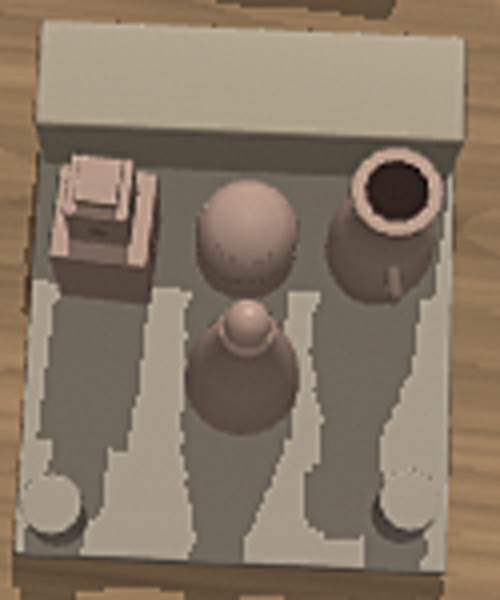

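View pics/s1.png

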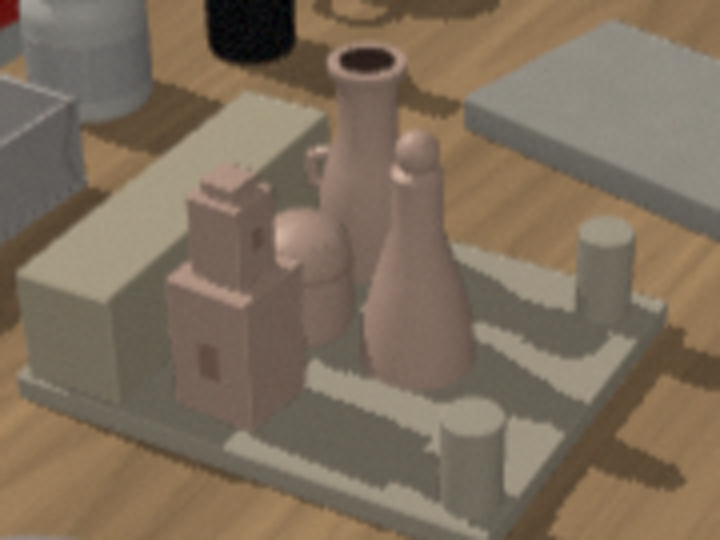

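The crops show the tower cap top at crop (103,179), the figure's head at (247,324), the vase mouth at (397,191) and the box dome at (248,230) in the top view. In the side view the head is at (418,153), the rim (367,62) and the cap (235,180). Next I'll turn these into positions.

```bash
cat > h.py <<'E'
from rig import *
import cv2, numpy as np
class Cam:
    def __init__(s,n):
        c=capture(n); s.im=c["image"]; s.f=210/np.tan(np.radians(c["vertical_fov"]/2)); s.c=np.array([c["cx"],c["cy"]]); s.T=np.array(c["world_from_camera"])
    def ray(s,p):
        d=np.r_[(np.array(p)-s.c)/s.f,1]; return s.T[:3,3],s.T[:3,:3]@d
    def at(s,p,z):
        o,d=s.ray(p); return (o+d*(z-o[2])/d[2])[:2]
    def proj(s,P):
        q=s.T[:3,:3].T@(np.array(P)-s.T[:3,3]); return q[:2]/q[2]*s.f+s.c
def tri(a,p,b,q):
    o1,d1=a.ray(p);o2,d2=b.ray(q);t,*_=np.linalg.lstsq(np.c_[d1,-d2],o2-o1,rcond=None)
    A=o1+d1*t[0];B=o2+d2*t[1];return (A+B)/2,np.linalg.norm(A-B)
E
python3 - <<'E'
from h import *
np.set_printoptions(precision=4,suppress=True)
t=Cam("top");s=Cam("side")
T=lambda x,y:(235+(x+.5)/4-.5,120+(y+.5)/4-.5)
S=lambda x,y:(180+(x+.5)/4-.5,130+(y+.5)/4-.5)
for n,a,b,z in(("tower",(103,179),(235,181),.143),("fig",(247,324),(418,153),.136),("vase",(397,191),(367,62),.139)):
    print(n,"top",t.at(T(*a),z),"side",s.at(S(*b),z),"tri",*tri(t,T(*a),s,S(*b)))
# tower cap / turret corners
print("block corners",[t.at(T(*p),.091) for p in((52,262),(155,272))])
print("turret corners",[t.at(T(*p),.135) for p in((62,158),(137,220),(66,212))])
L=t.at(T(15,553),.015);R=t.at(T(445,572),.015);print("shelf near",L,R,np.linalg.norm(L-R))
B=[t.at(T(*p),.079) for p in((42,20),(465,38),(462,142),(37,124))];print("brick",B)
d=(L-R)/np.linalg.norm(L-R);x=np.array([d[1],-d[0]]);print("shelf yaw",np.degrees(np.arctan2(x[1],x[0])),"origin",(L+R)/2+.13*x)
for p in((197,237),(298,240)):print("box wall",t.at(T(*p),.057))
print("box tri side dome?",[s.at(S(*p),.055) for p in((352,270),)])
print("slab",[t.at(p,.025) for p in((417,175),(483,192),(457,306),(385,291))])
# wheel
hsv=cv2.cvtColor(t.im,cv2.COLOR_RGB2HSV)
m=((hsv[:,:,1]<60)&(hsv[:,:,2]>70)).astype(np.uint8);m[:, :95]=0;m[:,195:]=0;m[:145]=0;m[240:]=0
k=max(cv2.findContours(m,cv2.RETR_EXTERNAL,cv2.CHAIN_APPROX_NONE)[0],key=cv2.contourArea);e=cv2.fitEllipse(cv2.convexHull(k))
print("wheel",e,t.at(e[0],.05)); 
# dark ring
g=cv2.cvtColor(t.im,cv2.COLOR_RGB2GRAY);w=g[150:235,100:187]
r=((w<85)).astype(np.uint8)
for k in cv2.findContours(r,cv2.RETR_EXTERNAL,cv2.CHAIN_APPROX_NONE)[0]:
    if len(k)>50:
        e=cv2.fitEllipse(k);print("ring",e,t.at((e[0][0]+100,e[0][1]+150),.05))
print("side wheel",s.at((180,298),.05))
print("props",t.at(T(52,503),.065),t.at(T(408,500),.065))
E
```

```text
tower top [0.5869 0.0556] side [0.578  0.0614] tri [0.586  0.0548 0.1381] 0.005194577273990892
fig top [ 0.5271 -0.017 ] side [ 0.525  -0.0151] tri [ 0.527  -0.0172  0.1345] 0.0011189114616230605
vase top [ 0.5964 -0.0797] side [ 0.5936 -0.0771] tri [ 0.5963 -0.0801  0.1371] 0.0013011207172824318
block corners [array([0.5591, 0.0798]), array([0.5592, 0.0297])]
turret corners [array([0.5977, 0.0764]), array([0.5714, 0.0384]), array([0.5718, 0.0715])]
shelf near [0.4256 0.0883] [ 0.4384 -0.1292] 0.21793164576127474
brick [array([0.6871, 0.1011]), array([ 0.6993, -0.1116]), array([ 0.6444, -0.1141]), array([0.6321, 0.0969])]
shelf yaw 3.3745634785816776 origin [ 0.5617 -0.0128]
box wall [0.5885 0.0124]
box wall [ 0.5922 -0.0383]
box tri side dome? [array([ 0.5646, -0.0151])]
slab [array([ 0.6345, -0.2615]), array([ 0.6119, -0.3987]), array([ 0.3746, -0.3516]), array([ 0.3891, -0.2093])]
wheel ((142.9365997314453, 192.861572265625), (75.53726959228516, 80.62664031982422), 61.74571990966797) [0.5323 0.2921]
ring ((33.61400604248047, 47.133583068847656), (62.051021575927734, 98.93195343017578), 114.10359954833984) [0.5216 0.3093]
ring ((42.36476135253906, 42.09208297729492), (41.01890182495117, 44.0722541809082), 60.480751037597656) [0.5337 0.2935]
side wheel [0.5296 0.2965]
props [0.446  0.0682] [ 0.4652 -0.1031]
```

>>> {"name": "step_arm", "arguments": {"steps": [[0, 0, 0, 0, 0, 0.458, -1], [0, 0, 0, 0, 0, 0.458, -1], [0, 0, 0, 0, 0, 0.458, -1], [0, 0, 0, 0, 0, 0.458, -1]]}}

```text
time_s: 0.53
position: [0.22, -0.5848, 0.2473]
tcp_rot: [[1.0, -0.002, -0.0], [-0.002, -1.0, 0.001], [-0.0, -0.001, -1.0]]
force: [0.5, 0.6, -0.1]
opening: 0.998
grasp_force: 0.0
```

>>> {"name": "step_arm", "arguments": {"steps": [[0.523, -0.947, 0, 0, 0, 0, -1], [0.523, -0.947, 0, 0, 0, 0, -1], [0.523, -0.947, 0, 0, 0, 0, -1], [0.523, -0.947, 0, 0, 0, 0, -1], [0.523, -0.947, 0, 0, 0, 0, -1], [0.523, -0.947, 0, 0, 0, 0, -1], [0.523, -0.947, 0, 0, 0, 0, -1], [0.523, -0.947, 0, 0, 0, 0, -1]]}}

```text
time_s: 1.2
position: [0.3775, -0.2978, 0.2476]
tcp_rot: [[1.0, 0.004, -0.0], [0.004, -1.0, 0.001], [-0.0, -0.001, -1.0]]
force: [0.7, 0.2, -0.1]
opening: 0.999
grasp_force: 0.0
```

>>> {"name": "step_arm", "arguments": {"steps": [[0.498, -0.937, 0, 0, 0, 0, -1], [0.498, -0.937, 0, 0, 0, 0, -1], [0.498, -0.937, 0, 0, 0, 0, -1], [0.498, -0.937, 0, 0, 0, 0, -1], [0.498, -0.937, 0, 0, 0, 0, -1], [0.498, -0.937, 0, 0, 0, 0, -1], [0.498, -0.937, 0, 0, 0, 0, -1], [0.498, -0.937, 0, 0, 0, 0, -1]]}}

```text
time_s: 1.87
position: [0.5275, -0.0163, 0.2477]
tcp_rot: [[1.0, 0.006, 0.001], [0.006, -1.0, 0.001], [0.001, -0.001, -1.0]]
force: [0.0, -1.2, 0.1]
opening: 1.004
grasp_force: 0.0
```

>>> {"name": "step_arm", "arguments": {"steps": [[0, 0, 0, 0, 0, 0, -0.5], [0, 0, 0, 0, 0, 0, -0.5]]}}

```text
time_s: 2.03
position: [0.5265, -0.0184, 0.2474]
tcp_rot: [[1.0, 0.006, -0.0], [0.006, -1.0, -0.0], [-0.0, 0.0, -1.0]]
force: [-0.2, 0.9, 0.0]
opening: 0.919
grasp_force: 0.0
```

>>> {"name": "step_arm", "arguments": {"steps": [[0, -0.004, 0.13, 0, 0, 0, -0.5], [0, -0.004, 0.26, 0, 0, 0, -0.5], [0, -0.004, 0.35, 0, 0, 0, -0.5], [0, -0.004, 0.4, 0, 0, 0, -0.5], [0, -0.004, 0.424, 0, 0, 0, -0.5], [0, -0.004, 0.424, 0, 0, 0, -0.5]]}}

```text
time_s: 2.53
position: [0.5249, -0.0196, 0.1189]
tcp_rot: [[1.0, -0.001, -0.004], [-0.001, -1.0, 0.001], [-0.004, -0.001, -1.0]]
force: [-0.5, -0.2, 0.9]
opening: 0.753
grasp_force: 0.0
```

Run:
```python
from h import *
t=Cam("side");i=t.im[:,:,::-1][100:270,160:360]
cv2.imwrite("pics/s2.png",cv2.resize(i,None,fx=3,fy=3))
t=Cam("top")
print(read_state()["position"])
```

```text
[ 0.52669962 -0.01952976  0.12096796]
```

View pics/s2.png

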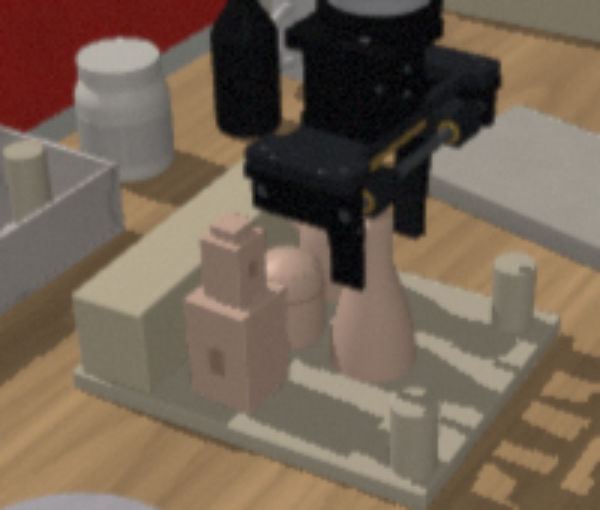

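The fingers straddle the bust and clear the neighbours. I'll nudge about 2 mm and close.

>>> {"name": "step_arm", "arguments": {"steps": [[0, -0.006, 0, 0, 0, 0, -0.5], [0, -0.006, 0, 0, 0, 0, 1], [0, -0.006, 0, 0, 0, 0, 1], [0, -0.006, 0, 0, 0, 0, 1], [0, -0.006, 0, 0, 0, 0, 1], [0, -0.006, 0, 0, 0, 0, 1], [0, -0.006, 0, 0, 0, 0, 1], [0, -0.006, 0, 0, 0, 0, 1]]}}

```text
time_s: 3.3
position: [0.5263, -0.0166, 0.1204]
tcp_rot: [[1.0, 0.0, -0.0], [0.0, -1.0, 0.0], [-0.0, -0.0, -1.0]]
force: [0.5, 0.9, 1.2]
opening: 0.309
grasp_force: 0.6
```

Run:
```python
from h import *
s=read_state();print(s["position"],s["opening"],s["grasp_force"],s["force"],s["joint_positions"])
```

```text
[ 0.52628318 -0.01663497  0.12036839] 0.30949208278034546 0.6031321263094469 [0.54853207 0.9143951  1.19478272] [-1.39827004e+01  3.37717304e+01  1.02569078e+02  6.85897097e-03
  4.36638235e+01  7.60044655e+01]
```

>>> {"name": "step_arm", "arguments": {"steps": [[0, 0, 0, 0, 0, 0, 1], [0, 0, 0, 0, 0, 0, 1], [0, 0, 0, 0, 0, 0, 1], [0, 0, 0, 0, 0, 0, 1], [0, 0, -0.01, 0, 0, 0, 1], [0, 0, -0.02, 0, 0, 0, 1]]}}

```text
time_s: 3.8
position: [0.5257, -0.0167, 0.126]
tcp_rot: [[1.0, 0.0, -0.002], [0.0, -1.0, 0.0], [-0.002, -0.0, -1.0]]
force: [-0.7, 0.2, -1.9]
opening: 0.29
grasp_force: 30.0
```

>>> {"name": "step_arm", "arguments": {"steps": [[0, 0, -0.1, 0, 0, 0, 1], [0, 0, -0.2, 0, 0, 0, 1], [0, 0, -0.3, 0, 0, 0, 1], [0, 0, -0.313, 0, 0, 0, 1], [0, 0, -0.313, 0, 0, 0, 1]]}}

```text
time_s: 4.22
position: [0.5275, -0.0171, 0.2222]
tcp_rot: [[1.0, 0.0, 0.005], [0.0, -1.0, -0.001], [0.005, 0.001, -1.0]]
force: [0.2, -0.4, -2.7]
opening: 0.29
grasp_force: 30.0
```

>>> {"name": "step_arm", "arguments": {"steps": [[-0.03, 0.08, 0, 0, 0, 0, 1], [-0.07, 0.19, 0, 0, 0, 0, 1], [-0.12, 0.32, 0, 0, 0, 0, 1], [-0.17, 0.45, 0, 0, 0, 0, 1], [-0.22, 0.58, 0, 0, 0, 0, 1], [-0.27, 0.71, 0, 0, 0, 0, 1], [-0.31, 0.82, 0, 0, 0, 0, 1], [-0.343, 0.907, 0, 0, 0, 0, 1]]}}

```text
time_s: 4.88
position: [0.4212, -0.2908, 0.2181]
tcp_rot: [[1.0, -0.002, -0.003], [-0.002, -1.0, 0.002], [-0.003, -0.002, -1.0]]
force: [0.9, 0.4, -2.8]
opening: 0.29
grasp_force: 30.0
```

>>> {"name": "step_arm", "arguments": {"steps": [[0, 0, 0, 0, 0, 0, 1], [0, 0, 0.1, 0, 0, 0, 1], [0, 0, 0.2, 0, 0, 0, 1], [0, 0, 0.25, 0, 0, 0, 1], [0, 0, 0.28, 0, 0, 0, 1], [0, 0, 0.29, 0, 0, 0, 1], [0, 0, 0.295, 0, 0, 0, 1]]}}

```text
time_s: 5.47
position: [0.423, -0.288, 0.1308]
tcp_rot: [[1.0, 0.0, -0.002], [0.0, -1.0, 0.002], [-0.002, -0.002, -1.0]]
force: [0.8, -0.8, -2.8]
opening: 0.291
grasp_force: 30.0
```

>>> {"name": "step_arm", "arguments": {"steps": [[0, 0, 0.003, 0, 0, 0, 1], [0, 0, 0.006, 0, 0, 0, 1], [0, 0, 0.006, 0, 0, 0, 1]]}}

```text
time_s: 5.72
position: [0.424, -0.2892, 0.1307]
tcp_rot: [[1.0, 0.0, 0.001], [0.0, -1.0, -0.001], [0.001, 0.001, -1.0]]
force: [0.9, 0.2, -2.7]
opening: 0.292
grasp_force: 30.0
```

>>> {"name": "step_arm", "arguments": {"steps": [[0, 0, 0.003, 0, 0, 0, 1], [0, 0, 0.006, 0, 0, 0, 1], [0, 0, 0.006, 0, 0, 0, 1]]}}

```text
time_s: 5.97
position: [0.4241, -0.2892, 0.1302]
tcp_rot: [[1.0, 0.0, 0.002], [0.0, -1.0, -0.002], [0.002, 0.002, -1.0]]
force: [-0.3, 1.6, 8.2]
opening: 0.287
grasp_force: 30.0
```

>>> {"name": "step_arm", "arguments": {"steps": [[0, 0, 0, 0, 0, 0, -0.5], [0, 0, 0, 0, 0, 0, -0.5], [0, 0, 0, 0, 0, 0, -0.5], [0, 0, 0, 0, 0, 0, -0.5], [0, 0, -0.1, 0, 0, 0, -0.5], [0, 0, -0.22, 0, 0, 0, -0.5], [0, 0, -0.34, 0, 0, 0, -0.5], [0, 0, -0.4, 0, 0, 0, -0.5]]}}

```text
time_s: 6.63
position: [0.4247, -0.2901, 0.2519]
tcp_rot: [[1.0, 0.0, 0.004], [0.0, -1.0, -0.004], [0.004, 0.004, -1.0]]
force: [-0.0, -0.8, -0.0]
opening: 0.731
grasp_force: 0.0
```

>>> {"name": "step_arm", "arguments": {"steps": [[0.573, -0.697, 0, 0, 0, 0, -0.5], [0.573, -0.697, 0, 0, 0, 0, -0.5], [0.573, -0.697, 0, 0, 0, 0, -0.5], [0.573, -0.697, 0, 0, 0, 0, -0.5], [0.573, -0.697, 0, 0, 0, 0, -0.5], [0.573, -0.697, 0, 0, 0, 0, -0.5], [0.573, -0.697, 0, 0, 0, 0, -0.5], [0.573, -0.697, 0, 0, 0, 0, -0.5]]}}

```text
time_s: 7.3
position: [0.5979, -0.0758, 0.2479]
tcp_rot: [[1.0, 0.005, 0.002], [0.005, -1.0, 0.001], [0.002, -0.001, -1.0]]
force: [0.3, -0.6, 0.7]
opening: 0.754
grasp_force: 0.0
```

Run:
```python
from h import *
s=read_state();print(s["position"],s["opening"])
t=Cam("top");a=t.im[:,:,::-1][100:320,220:500]
t=Cam("side");b=t.im[:,:,::-1][90:290,150:430]
cv2.imwrite("pics/c3.png",cv2.resize(np.vstack([a,b]),None,fx=1.4,fy=1.4,interpolation=cv2.INTER_CUBIC))
```

```text
[ 0.59793745 -0.07584596  0.24794323] 0.7536890605867388
```

View pics/c3.png

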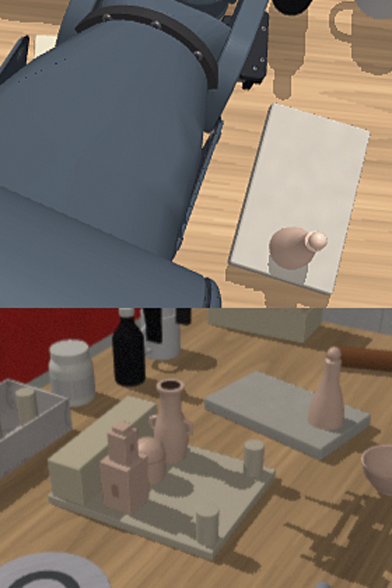

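The figure stands upright on the near part of the slab, and the vase, box and tower haven't moved. Next is the vase.

>>> {"name": "step_arm", "arguments": {"steps": [[0, 0, 0.0, 0, 0, 0, -0.5], [0, 0, 0.13, 0, 0, 0, -0.5], [0, 0, 0.26, 0, 0, 0, -0.5], [0, 0, 0.35, 0, 0, 0, -0.5], [0, 0, 0.4, 0, 0, 0, -0.5], [0, 0, 0.428, 0, 0, 0, -0.5], [0, 0, 0.428, 0, 0, 0, -0.5], [0, 0, 0.428, 0, 0, 0, -0.5]]}}

```text
time_s: 8.07
position: [0.5953, -0.0809, 0.1202]
tcp_rot: [[1.0, -0.001, 0.0], [-0.001, -1.0, -0.0], [0.0, 0.0, -1.0]]
force: [1.6, 0.6, 0.9]
opening: 0.753
grasp_force: 0.0
```

>>> {"name": "step_arm", "arguments": {"steps": [[0, 0, 0, 0, 0, 0, 1], [0, 0, 0, 0, 0, 0, 1], [0, 0, 0, 0, 0, 0, 1], [0, 0, 0, 0, 0, 0, 1], [0, 0, 0, 0, 0, 0, 1], [0, 0, 0, 0, 0, 0, 1], [0, 0, 0, 0, 0, 0, 1], [0, 0, 0, 0, 0, 0, 1]]}}

```text
time_s: 8.73
position: [0.5959, -0.0796, 0.1205]
tcp_rot: [[1.0, 0.0, 0.001], [0.0, -1.0, -0.0], [0.001, 0.0, -1.0]]
force: [0.0, 0.9, 6.0]
opening: 0.466
grasp_force: 29.8
```

Run:
```python
from h import *
t=Cam("side");b=t.im[:,:,::-1][110:220,200:340]
cv2.imwrite("pics/c4.png",cv2.resize(b,None,fx=5,fy=5,interpolation=cv2.INTER_CUBIC))
for P in((.596,-.08,.139),(.596,-.08,.127),(.596,-.08,.095),(.596,-.08,.015)):print((t.proj(P)-[200,110])*5)
```

```text
[355.85956068 171.4278038 ]
[356.26185327 197.16917692]
[357.30883131 264.16184256]
[359.77274395 421.81947185]
```

View pics/c4.png

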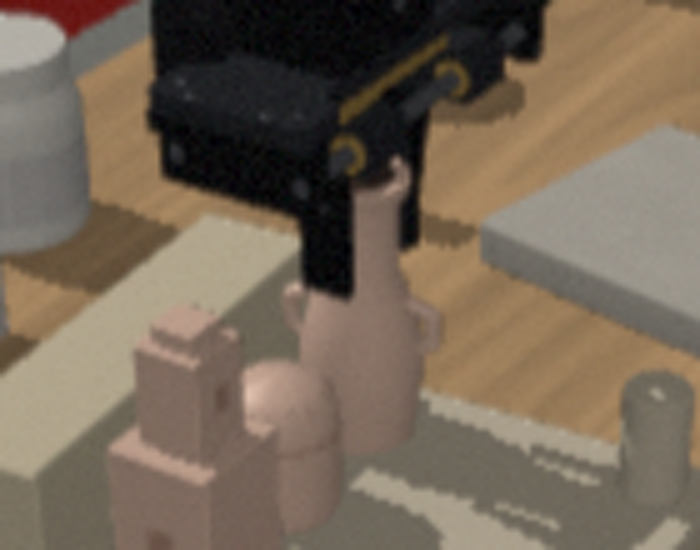

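The side view shows the pads overlapping the rim: the opening is about 40 mm, where the neck would give 32 mm. I'll reopen and try 7 mm lower.

>>> {"name": "step_arm", "arguments": {"steps": [[0, 0, 0, 0, 0, 0, -0.4], [0, 0, 0, 0, 0, 0, -0.4], [0, 0, 0, 0, 0, 0, -0.4], [0, 0, 0.01, 0, 0, 0, -0.4], [0, 0, 0.023, 0, 0, 0, -0.4], [0, 0, 0.023, 0, 0, 0, -0.4]]}}

```text
time_s: 9.28
position: [0.5945, -0.0796, 0.1116]
tcp_rot: [[1.0, 0.0, -0.002], [0.0, -1.0, 0.001], [-0.002, -0.001, -1.0]]
force: [-0.8, -0.9, 0.3]
opening: 0.689
grasp_force: 0.0
```

>>> {"name": "step_arm", "arguments": {"steps": [[0, 0, 0, 0, 0, 0, 1], [0, 0, 0, 0, 0, 0, 1], [0, 0, 0, 0, 0, 0, 1], [0, 0, 0, 0, 0, 0, 1], [0, 0, 0, 0, 0, 0, 1], [0, 0, 0, 0, 0, 0, 1], [0, 0, 0, 0, 0, 0, 1], [0, 0, 0, 0, 0, 0, 1]]}}

```text
time_s: 9.95
position: [0.5953, -0.0796, 0.1129]
tcp_rot: [[1.0, 0.0, 0.0], [0.0, -1.0, 0.0], [0.0, -0.0, -1.0]]
force: [0.3, 0.8, 0.2]
opening: 0.459
grasp_force: 30.0
```

>>> {"name": "step_arm", "arguments": {"steps": [[0, 0, -0.01, 0, 0, 0, 1], [0, 0, -0.02, 0, 0, 0, 1], [0, 0, -0.04, 0, 0, 0, 1], [0, 0, -0.06, 0, 0, 0, 1], [0, 0, -0.06, 0, 0, 0, 1]]}}

```text
time_s: 10.37
position: [0.5962, -0.08, 0.1323]
tcp_rot: [[1.0, 0.0, 0.002], [0.0, -1.0, -0.001], [0.002, 0.001, -1.0]]
force: [0.6, 0.2, -2.8]
opening: 0.464
grasp_force: 30.0
```

Run:
```python
from h import *
t=Cam("side");b=t.im[:,:,::-1][110:220,200:340]
cv2.imwrite("pics/c5.png",cv2.resize(b,None,fx=5,fy=5,interpolation=cv2.INTER_CUBIC))
s=read_state();print(s["position"],s["opening"],s["force"],s["moment"])
```

```text
[ 0.59602105 -0.07994707  0.13188273] 0.4603129660465401 [ 0.27791723 -0.03584902 -3.94088648] [ 0.01340945 -0.02879244 -0.02504235]
```

View pics/c5.png

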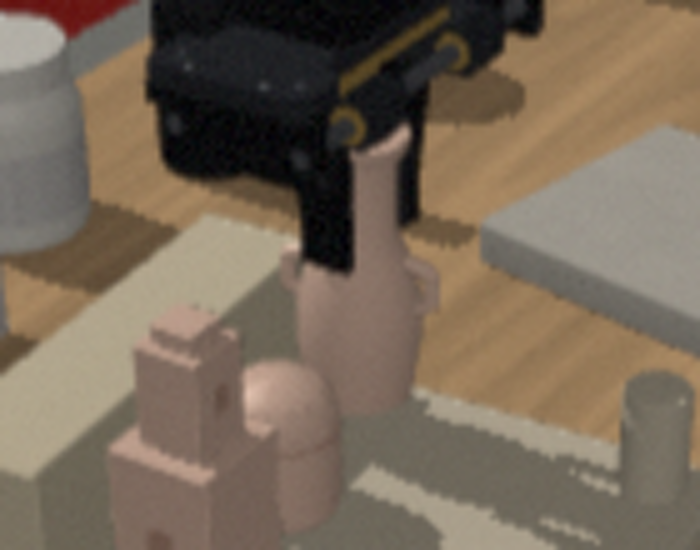

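Vase held upright. Carry it to the middle of the slab.

>>> {"name": "step_arm", "arguments": {"steps": [[0, 0, -0.1, 0, 0, 0, 1], [0, 0, -0.2, 0, 0, 0, 1], [0, 0, -0.28, 0, 0, 0, 1], [0, 0, -0.3, 0, 0, 0, 1]]}}

```text
time_s: 10.75
position: [0.5978, -0.0804, 0.2252]
tcp_rot: [[1.0, 0.0, 0.008], [0.0, -1.0, -0.003], [0.008, 0.003, -1.0]]
force: [0.4, 0.7, -3.0]
opening: 0.457
grasp_force: 30.0
```

>>> {"name": "step_arm", "arguments": {"steps": [[-0.03, 0.07, 0, 0, 0, 0, 1], [-0.07, 0.17, 0, 0, 0, 0, 1], [-0.12, 0.29, 0, 0, 0, 0, 1], [-0.17, 0.41, 0, 0, 0, 0, 1], [-0.22, 0.53, 0, 0, 0, 0, 1], [-0.26, 0.63, 0, 0, 0, 0, 1], [-0.295, 0.71, 0, 0, 0, 0, 1], [-0.312, 0.75, 0, 0, 0, 0, 1]]}}

```text
time_s: 11.42
position: [0.4999, -0.3078, 0.2197]
tcp_rot: [[1.0, -0.003, -0.002], [-0.003, -1.0, -0.0], [-0.002, 0.0, -1.0]]
force: [-0.6, 0.1, -3.1]
opening: 0.463
grasp_force: 30.0
```

>>> {"name": "step_arm", "arguments": {"steps": [[0, 0, 0, 0, 0, 0, 1], [0, 0, 0.1, 0, 0, 0, 1], [0, 0, 0.2, 0, 0, 0, 1], [0, 0, 0.27, 0, 0, 0, 1], [0, 0, 0.305, 0, 0, 0, 1], [0, 0, 0.315, 0, 0, 0, 1], [0, 0, 0.32, 0, 0, 0, 1], [0, 0, 0.324, 0, 0, 0, 1]]}}

```text
time_s: 12.08
position: [0.5028, -0.3048, 0.1245]
tcp_rot: [[1.0, 0.001, 0.002], [0.001, -1.0, -0.001], [0.002, 0.001, -1.0]]
force: [0.7, 0.2, -3.0]
opening: 0.462
grasp_force: 30.0
```

>>> {"name": "step_arm", "arguments": {"steps": [[0, 0, 0.003, 0, 0, 0, 1], [0, 0, 0.006, 0, 0, 0, 1], [0, 0, 0.006, 0, 0, 0, 1]]}}

```text
time_s: 12.33
position: [0.5024, -0.3052, 0.1229]
tcp_rot: [[1.0, 0.0, 0.002], [0.0, -1.0, -0.002], [0.002, 0.002, -1.0]]
force: [0.2, -0.1, -0.9]
opening: 0.461
grasp_force: 30.0
```

>>> {"name": "step_arm", "arguments": {"steps": [[0, 0, 0.001, 0, 0, 0, -0.45], [0, 0, 0, 0, 0, 0, -0.45], [0, 0, 0, 0, 0, 0, -0.45], [0, 0, 0, 0, 0, 0, -0.45], [0, 0, -0.1, 0, 0, 0, -0.45], [0, 0, -0.22, 0, 0, 0, -0.45], [0, 0, -0.34, 0, 0, 0, -0.45], [0, 0, -0.423, 0, 0, 0, -0.45]]}}

```text
time_s: 13.0
position: [0.5025, -0.3055, 0.252]
tcp_rot: [[1.0, 0.0, 0.003], [0.0, -1.0, -0.003], [0.003, 0.003, -1.0]]
force: [0.4, -0.6, 0.8]
opening: 0.725
grasp_force: 0.0
```

>>> {"name": "step_arm", "arguments": {"steps": [[0.137, -0.6, 0, 0, 0, 0, -0.5], [0.137, -0.6, 0, 0, 0, 0, -0.5], [0.137, -0.6, 0, 0, 0, 0, -0.5], [0.137, -0.6, 0, 0, 0, 0, -0.5], [0.137, -0.6, 0, 0, 0, 0, -0.5]]}}

```text
time_s: 13.42
position: [0.5427, -0.1201, 0.249]
tcp_rot: [[1.0, 0.003, -0.0], [0.003, -1.0, 0.002], [-0.0, -0.002, -1.0]]
force: [0.2, -0.7, -0.6]
opening: 0.747
grasp_force: 0.0
```

>>> {"name": "step_arm", "arguments": {"steps": [[0.137, -0.6, 0, 0, 0, 0, -0.5], [0.137, -0.6, 0, 0, 0, 0, -0.5], [0.137, -0.6, 0, 0, 0, 0, -0.5], [0.137, -0.6, 0, 0, 0, 0, -0.5], [0.137, -0.6, 0, 0, 0, 0, -0.5], [0.137, -0.6, 0, 0, 0, 0, -0.5], [0.137, -0.6, 0, 0, 0, 0, -0.5]]}}

```text
time_s: 14.0
position: [0.5838, 0.0562, 0.2487]
tcp_rot: [[1.0, 0.003, -0.0], [0.003, -1.0, -0.001], [-0.0, 0.001, -1.0]]
force: [-0.3, -0.8, -0.0]
opening: 0.75
grasp_force: 0.0
```

>>> {"name": "step_arm", "arguments": {"steps": [[0, 0, 0.1, 0, 0, 0, -0.5], [0, 0, 0.22, 0, 0, 0, -0.5], [0, 0, 0.33, 0, 0, 0, -0.5], [0, 0, 0.39, 0, 0, 0, -0.5], [0, 0, 0.42, 0, 0, 0, -0.5], [0, 0, 0.42, 0, 0, 0, -0.5], [0, 0, 0.42, 0, 0, 0, -0.5]]}}

```text
time_s: 14.58
position: [0.5844, 0.0541, 0.1231]
tcp_rot: [[1.0, -0.001, 0.001], [-0.001, -1.0, -0.0], [0.001, 0.0, -1.0]]
force: [0.2, -0.5, 0.5]
opening: 0.751
grasp_force: 0.0
```

>>> {"name": "step_arm", "arguments": {"steps": [[0, 0, 0, 0, 0, 0, 1], [0, 0, 0, 0, 0, 0, 1], [0, 0, 0, 0, 0, 0, 1], [0, 0, 0, 0, 0, 0, 1], [0, 0, 0, 0, 0, 0, 1], [0, 0, 0, 0, 0, 0, 1], [0, 0, 0, 0, 0, 0, 1], [0, 0, 0, 0, 0, 0, 1]]}}

```text
time_s: 15.25
position: [0.584, 0.0555, 0.1229]
tcp_rot: [[1.0, 0.0, 0.0], [0.0, -1.0, 0.0], [0.0, -0.0, -1.0]]
force: [0.1, 0.6, 1.3]
opening: 0.339
grasp_force: 29.9
```

>>> {"name": "step_arm", "arguments": {"steps": [[0, 0, 0, 0, 0, 0, 1], [0, 0, 0, 0, 0, 0, 1], [0, 0, -0.01, 0, 0, 0, 1], [0, 0, -0.02, 0, 0, 0, 1], [0, 0, -0.02, 0, 0, 0, 1]]}}

```text
time_s: 15.67
position: [0.5839, 0.0552, 0.1289]
tcp_rot: [[1.0, 0.0, 0.0], [0.0, -1.0, -0.0], [0.0, 0.0, -1.0]]
force: [-0.3, -0.8, -2.7]
opening: 0.34
grasp_force: 29.9
```

>>> {"name": "step_arm", "arguments": {"steps": [[0, 0, -0.1, 0, 0, 0, 1], [0, 0, -0.22, 0, 0, 0, 1], [0, 0, -0.34, 0, 0, 0, 1], [0, 0, -0.4, 0, 0, 0, 1], [0, 0, -0.4, 0, 0, 0, 1]]}}

```text
time_s: 16.08
position: [0.5869, 0.055, 0.2537]
tcp_rot: [[1.0, 0.0, 0.011], [0.0, -1.0, -0.001], [0.011, 0.001, -1.0]]
force: [0.2, -0.4, -1.5]
opening: 0.346
grasp_force: 29.9
```

>>> {"name": "step_arm", "arguments": {"steps": [[0, 0.07, 0, 0, 0, 0, 1], [0, 0.18, 0, 0, 0, 0, 1], [0, 0.3, 0, 0, 0, 0, 1], [0, 0.42, 0, 0, 0, 0, 1], [0, 0.54, 0, 0, 0, 0, 1], [0, 0.66, 0, 0, 0, 0, 1], [0, 0.78, 0, 0, 0, 0, 1], [0, 0.9, 0, 0, 0, 0, 1]]}}

```text
time_s: 16.75
position: [0.5824, -0.2159, 0.2462]
tcp_rot: [[1.0, -0.0, -0.004], [-0.0, -1.0, 0.002], [-0.004, -0.002, -1.0]]
force: [0.6, -0.1, -2.5]
opening: 0.341
grasp_force: 29.9
```

>>> {"name": "step_arm", "arguments": {"steps": [[0, 0.11, 0, 0, 0, 0, 1], [-0.013, 0.22, 0, 0, 0, 0, 1], [-0.013, 0.3, 0, 0, 0, 0, 1], [-0.013, 0.353, 0, 0, 0, 0, 1], [-0.013, 0.353, 0, 0, 0, 0, 1]]}}

```text
time_s: 17.17
position: [0.5791, -0.3241, 0.2465]
tcp_rot: [[1.0, -0.004, -0.002], [-0.004, -1.0, -0.0], [-0.002, 0.0, -1.0]]
force: [-0.0, -0.7, -2.9]
opening: 0.342
grasp_force: 29.9
```

>>> {"name": "step_arm", "arguments": {"steps": [[0, 0, 0.1, 0, 0, 0, 1], [0, 0, 0.2, 0, 0, 0, 1], [0, 0, 0.29, 0, 0, 0, 1], [0, 0, 0.35, 0, 0, 0, 1], [0, 0, 0.375, 0, 0, 0, 1], [0, 0, 0.38, 0, 0, 0, 1], [0, 0, 0.384, 0, 0, 0, 1], [0, 0, 0.384, 0, 0, 0, 1]]}}

```text
time_s: 17.83
position: [0.5805, -0.32, 0.1337]
tcp_rot: [[1.0, 0.001, 0.0], [0.001, -1.0, -0.0], [0.0, 0.0, -1.0]]
force: [0.1, 0.5, -1.9]
opening: 0.343
grasp_force: 30.0
```

>>> {"name": "step_arm", "arguments": {"steps": [[0, 0, 0.003, 0, 0, 0, 1], [0, 0, 0.006, 0, 0, 0, 1], [0, 0, 0.006, 0, 0, 0, 1]]}}

```text
time_s: 18.08
position: [0.5806, -0.3208, 0.1327]
tcp_rot: [[1.0, -0.0, 0.001], [-0.0, -1.0, -0.001], [0.001, 0.001, -1.0]]
force: [0.1, 0.4, 0.9]
opening: 0.343
grasp_force: 30.0
```

>>> {"name": "step_arm", "arguments": {"steps": [[0, 0, 0, 0, 0, 0, -0.45], [0, 0, 0, 0, 0, 0, -0.45], [0, 0, 0, 0, 0, 0, -0.45], [0, 0, 0, 0, 0, 0, -0.45], [0, 0, -0.1, 0, 0, 0, -0.45], [0, 0, -0.22, 0, 0, 0, -0.45], [0, 0, -0.34, 0, 0, 0, -0.45], [0, 0, -0.39, 0, 0, 0, -0.45]]}}

```text
time_s: 18.75
position: [0.582, -0.3222, 0.2542]
tcp_rot: [[1.0, 0.0, 0.007], [0.0, -1.0, -0.005], [0.007, 0.005, -1.0]]
force: [-0.6, -1.5, 1.8]
opening: 0.72
grasp_force: 0.0
```

Run:
```python
from h import *
t=Cam("top");a=t.im[:,:,::-1][100:300,80:520]
s=Cam("side");b=s.im[:,:,::-1][90:290,60:500]
cv2.imwrite("pics/c6.png",cv2.resize(np.vstack([a,b]),None,fx=1.5,fy=1.5,interpolation=cv2.INTER_CUBIC))
h=cv2.cvtColor(t.im,cv2.COLOR_RGB2HSV)
print(t.im[180,297],h[180,297],h[220,320])
for c,R,n in((t,(240,150,360,270),"top"),(s,(190,150,350,260),"side")):
    x0,y0,x1,y1=R;i=c.im[y0:y1,x0:x1].astype(int)
    m=((i[:,:,0]-i[:,:,1])>.15*i[:,:,0]).astype(np.uint8)
    for k in cv2.findContours(m,cv2.RETR_EXTERNAL,cv2.CHAIN_APPROX_NONE)[0]:
        if cv2.contourArea(k)>100:
            x,y,w,hh=cv2.boundingRect(k);print(n,x+x0,y+y0,w,hh)
            for r in range(y,y+hh,3):
                q=np.where(m[r,x:x+w])[0];print(r+y0,q[0]+x+x0,q[-1]+x+x0,end='; ')
            print()
```

```text
[ 93 106 118] [104  54 118] [105  55 111]
side 190 231 79 29
231 190 190; 234 190 198; 237 190 207; 240 190 215; 243 190 223; 246 190 231; 249 190 240; 252 190 249; 255 190 257; 258 190 266; 
side 244 182 24 34
182 255 267; 185 248 263; 188 245 265; 191 244 266; 194 244 267; 197 244 266; 200 244 267; 203 244 267; 206 244 267; 209 246 267; 212 246 265; 215 250 259; 
side 190 150 160 110
150 219 349; 153 218 349; 156 216 349; 159 212 349; 162 200 296; 165 201 302; 168 201 309; 171 201 316; 174 202 322; 177 201 329; 180 197 337; 183 192 343; 186 190 349; 189 190 349; 192 244 349; 195 244 349; 198 244 349; 201 244 349; 204 244 349; 207 244 349; 210 245 349; 213 247 349; 216 343 349; 219 340 349; 222 338 349; 225 336 349; 228 334 349; 231 190 349; 234 190 349; 237 190 349; 240 190 349; 243 190 349; 246 190 349; 249 190 349; 252 190 349; 255 190 349; 258 190 349;
```

View pics/c6.png

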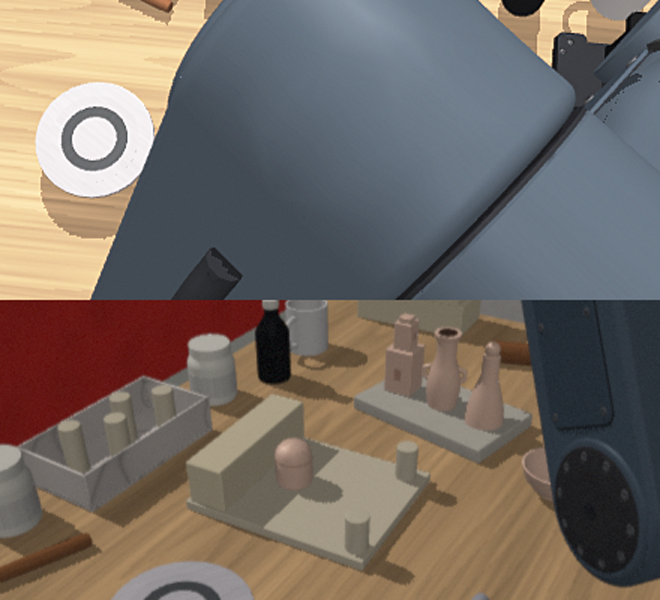

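All three pieces stand on the slab. The box is alone, with its wall at columns 244–267 in the side view. I'll refine its centre.

Run:
```python
from h import *
np.set_printoptions(precision=4,suppress=True)
s=Cam("side");t=Cam("top")
for z,v in((.04,203),(.05,197)):
    o,d=s.ray((255.7,v))
    for y in(-.011,-.013,-.015): print(z,"x at y",y,(o+d*(y-o[1])/d[1]))
d=s.T[:2,2]/np.linalg.norm(s.T[:2,2]);p=s.at((255.5,216),.017);print("bottom",p+.026*d)
for c in((.597,-.013),(.592,-.013)):
    for z in(.015,.019,.057,.079):print(c,z,s.proj((*c,z)),t.proj((*c,z)))
# brick front edge & wheel from this view
g=cv2.cvtColor(t.im,cv2.COLOR_RGB2GRAY)[140:250,95:190]
e=cv2.threshold(g,130,255,cv2.THRESH_BINARY_INV)[1]
for k in cv2.findContours(e,cv2.RETR_LIST,cv2.CHAIN_APPROX_NONE)[0]:
    if 60<len(k)<170:
        q=cv2.fitEllipse(k);print(q,t.at((q[0][0]+95,q[0][1]+140),.05))
```

```text
0.04 x at y -0.011 [ 0.5922 -0.011   0.0331]
0.04 x at y -0.013 [ 0.5937 -0.013   0.0314]
0.04 x at y -0.015 [ 0.5951 -0.015   0.0297]
0.05 x at y -0.011 [ 0.5917 -0.011   0.0483]
0.05 x at y -0.013 [ 0.5931 -0.013   0.0467]
0.05 x at y -0.015 [ 0.5945 -0.015   0.0451]
bottom [ 0.5936 -0.012 ]
(0.597, -0.013) 0.015 [254.645  208.9276] [296.3539 181.7666]
(0.597, -0.013) 0.019 [254.5824 207.3799] [296.3992 181.2452]
(0.597, -0.013) 0.057 [253.9737 192.3315] [296.8475 176.0849]
(0.597, -0.013) 0.079 [253.6093 183.3233] [297.1229 172.9149]
(0.592, -0.013) 0.015 [256.5946 209.6278] [296.1213 184.0536]
(0.592, -0.013) 0.019 [256.5361 208.0783] [296.1657 183.5404]
(0.592, -0.013) 0.057 [255.9677 193.0117] [296.6056 178.4614]
(0.592, -0.013) 0.079 [255.6274 183.9918] [296.8759 175.3412]
((47.40056610107422, 51.88502502441406), (29.836511611938477, 31.650524139404297), 56.63561248779297) [0.5342 0.2935]
((47.465152740478516, 52.00348663330078), (40.51261901855469, 43.86409378051758), 61.12599182128906) [0.5339 0.2933]
```

>>> {"name": "step_arm", "arguments": {"steps": [[0.02, -0.5, 0, 0, 0, 0, -1], [0.02, -0.5, 0, 0, 0, 0, -1], [0.02, -0.5, 0, 0, 0, 0, -1], [0.02, -0.5, 0, 0, 0, 0, -1]]}}

```text
time_s: 19.28
position: [0.5839, -0.1661, 0.2459]
tcp_rot: [[1.0, 0.001, -0.006], [0.001, -1.0, 0.005], [-0.006, -0.005, -1.0]]
force: [-0.6, 0.2, -0.2]
opening: 0.939
grasp_force: 0.0
```

>>> {"name": "step_arm", "arguments": {"steps": [[0.02, -0.53, 0, 0, 0, 0, -1], [0.02, -0.53, 0, 0, 0, 0, -1], [0.02, -0.53, 0, 0, 0, 0, -1], [0.02, -0.53, 0, 0, 0, 0, -1], [0.02, -0.53, 0, 0, 0, 0, -1], [0.02, -0.53, 0, 0, 0, 0, -1]]}}

```text
time_s: 19.78
position: [0.5905, -0.0093, 0.2465]
tcp_rot: [[1.0, 0.004, -0.005], [0.004, -1.0, 0.001], [-0.005, -0.001, -1.0]]
force: [-0.2, 0.0, 0.9]
opening: 0.999
grasp_force: 0.0
```

>>> {"name": "step_arm", "arguments": {"steps": [[0, 0, 0.1, 0, 0, 0, -1], [0, 0, 0.22, 0, 0, 0, -1], [0, 0, 0.34, 0, 0, 0, -1], [0, 0, 0.45, 0, 0, 0, -1], [0, 0, 0.5, 0, 0, 0, -1], [0, 0, 0.5, 0, 0, 0, -1], [0, 0, 0.5, 0, 0, 0, -1]]}}

```text
time_s: 20.37
position: [0.591, -0.0128, 0.097]
tcp_rot: [[1.0, -0.002, -0.004], [-0.002, -1.0, 0.001], [-0.004, -0.001, -1.0]]
force: [0.1, 0.9, -0.4]
opening: 1.001
grasp_force: 0.0
```

>>> {"name": "step_arm", "arguments": {"steps": [[0, 0, 0.06, 0, 0, 0, -1], [0, 0, 0.12, 0, 0, 0, -1], [0, 0, 0.163, 0, 0, 0, -1], [0, 0, 0.163, 0, 0, 0, -1], [0, 0, 0.163, 0, 0, 0, -1]]}}

```text
time_s: 20.78
position: [0.5923, -0.012, 0.0502]
tcp_rot: [[1.0, -0.0, 0.0], [-0.0, -1.0, -0.0], [0.0, 0.0, -1.0]]
force: [-0.1, 0.8, -1.1]
opening: 0.998
grasp_force: 0.0
```

>>> {"name": "step_arm", "arguments": {"steps": [[0, 0, 0, 0, 0, 0, 1], [0, 0, 0, 0, 0, 0, 1], [0, 0, 0, 0, 0, 0, 1], [0, 0, 0, 0, 0, 0, 1], [0, 0, 0, 0, 0, 0, 1], [0, 0, 0, 0, 0, 0, 1], [0, 0, 0, 0, 0, 0, 1], [0, 0, 0, 0, 0, 0, 1]]}}

```text
time_s: 21.45
position: [0.5921, -0.0116, 0.0501]
tcp_rot: [[1.0, 0.0, 0.0], [0.0, -1.0, 0.0], [0.0, -0.0, -1.0]]
force: [-0.8, -0.2, 2.1]
opening: 0.587
grasp_force: 30.0
```

>>> {"name": "step_arm", "arguments": {"steps": [[0, 0, 0, 0, 0, 0, 1], [0, 0, -0.01, 0, 0, 0, 1], [0, 0, -0.02, 0, 0, 0, 1], [0, 0, -0.02, 0, 0, 0, 1]]}}

```text
time_s: 21.78
position: [0.5921, -0.0116, 0.0561]
tcp_rot: [[1.0, 0.0, 0.0], [0.0, -1.0, -0.0], [0.0, 0.0, -1.0]]
force: [1.4, -0.1, -1.8]
opening: 0.586
grasp_force: 30.0
```

>>> {"name": "step_arm", "arguments": {"steps": [[0, 0, -0.1, 0, 0, 0, 1], [0, 0, -0.2, 0, 0, 0, 1], [0, 0, -0.3, 0, 0, 0, 1], [0, 0, -0.333, 0, 0, 0, 1], [0, 0, -0.333, 0, 0, 0, 1]]}}

```text
time_s: 22.2
position: [0.594, -0.012, 0.1586]
tcp_rot: [[1.0, 0.0, 0.007], [0.0, -1.0, -0.001], [0.007, 0.001, -1.0]]
force: [0.4, -0.1, -2.2]
opening: 0.587
grasp_force: 30.0
```

>>> {"name": "step_arm", "arguments": {"steps": [[-0.01, -0.07, 0, 0, 0, 0, 1], [-0.03, -0.18, 0, 0, 0, 0, 1], [-0.06, -0.3, 0, 0, 0, 0, 1], [-0.08, -0.42, 0, 0, 0, 0, 1], [-0.1, -0.54, 0, 0, 0, 0, 1], [-0.13, -0.66, 0, 0, 0, 0, 1], [-0.15, -0.78, 0, 0, 0, 0, 1], [-0.17, -0.88, 0, 0, 0, 0, 1]]}}

```text
time_s: 22.87
position: [0.5388, 0.2543, 0.1533]
tcp_rot: [[1.0, 0.001, -0.004], [0.001, -1.0, -0.001], [-0.004, 0.001, -1.0]]
force: [0.6, -0.4, -1.7]
opening: 0.588
grasp_force: 30.0
```

>>> {"name": "step_arm", "arguments": {"steps": [[-0.02, -0.09, 0, 0, 0, 0, 1], [-0.025, -0.138, 0, 0, 0, 0, 1], [-0.025, -0.138, 0, 0, 0, 0, 1], [-0.025, -0.138, 0, 0, 0, 0, 1]]}}

```text
time_s: 23.2
position: [0.5327, 0.2938, 0.1542]
tcp_rot: [[1.0, 0.002, -0.002], [0.002, -1.0, -0.002], [-0.002, 0.002, -1.0]]
force: [-0.4, 0.1, -2.4]
opening: 0.589
grasp_force: 30.0
```

>>> {"name": "step_arm", "arguments": {"steps": [[0, 0, 0.1, 0, 0, 0, 1], [0, 0, 0.17, 0, 0, 0, 1], [0, 0, 0.21, 0, 0, 0, 1], [0, 0, 0.225, 0, 0, 0, 1], [0, 0, 0.23, 0, 0, 0, 1], [0, 0, 0.23, 0, 0, 0, 1]]}}

```text
time_s: 23.7
position: [0.5341, 0.2931, 0.0868]
tcp_rot: [[1.0, -0.001, 0.0], [-0.001, -1.0, -0.0], [0.0, 0.0, -1.0]]
force: [1.0, -0.2, -1.7]
opening: 0.588
grasp_force: 30.0
```

>>> {"name": "step_arm", "arguments": {"steps": [[0, 0, 0.003, 0, 0, 0, 1], [0, 0, 0.006, 0, 0, 0, 1], [0, 0, 0.006, 0, 0, 0, 1]]}}

```text
time_s: 23.95
position: [0.534, 0.2939, 0.0858]
tcp_rot: [[1.0, 0.0, 0.002], [0.0, -1.0, 0.001], [0.002, -0.001, -1.0]]
force: [0.4, 0.4, -1.5]
opening: 0.586
grasp_force: 30.0
```

>>> {"name": "step_arm", "arguments": {"steps": [[0, 0, 0.002, 0, 0, 0, 1], [0, 0, 0.004, 0, 0, 0, 1], [0, 0, 0.004, 0, 0, 0, 1]]}}

```text
time_s: 24.2
position: [0.534, 0.294, 0.0851]
tcp_rot: [[1.0, 0.0, 0.002], [0.0, -1.0, 0.0], [0.002, -0.0, -1.0]]
force: [-0.7, -0.4, 4.4]
opening: 0.588
grasp_force: 30.0
```

>>> {"name": "step_arm", "arguments": {"steps": [[0, 0, 0, 0, 0, 0, -1], [0, 0, 0, 0, 0, 0, -1], [0, 0, 0, 0, 0, 0, -1], [0, 0, 0, 0, 0, 0, -1], [0, 0, 0, 0, 0, 0, -1], [0, 0, -0.1, 0, 0, 0, -1], [0, 0, -0.22, 0, 0, 0, -1], [0, 0, -0.34, 0, 0, 0, -1]]}}

```text
time_s: 24.87
position: [0.5326, 0.2935, 0.1856]
tcp_rot: [[1.0, -0.0, -0.003], [-0.0, -1.0, -0.001], [-0.003, 0.001, -1.0]]
force: [-0.1, 1.1, 0.6]
opening: 0.985
grasp_force: 0.0
```

>>> {"name": "step_arm", "arguments": {"steps": [[0, 0.1, -0.1, 0, 0, 0, -0.5], [0, 0.22, -0.21, 0, 0, 0, -0.5], [0, 0.34, -0.21, 0, 0, 0, -0.5], [0, 0.46, -0.21, 0, 0, 0, -0.5], [0, 0.58, -0.21, 0, 0, 0, -0.5], [0, 0.7, -0.21, 0, 0, 0, -0.5], [0, 0.8, -0.21, 0, 0, 0, -0.5], [0, 0.9, -0.21, 0, 0, 0, -0.5]]}}

```text
time_s: 25.53
position: [0.5332, 0.022, 0.2488]
tcp_rot: [[1.0, -0.0, -0.0], [-0.0, -1.0, -0.0], [-0.0, 0.0, -1.0]]
force: [0.3, -0.4, 0.2]
opening: 0.752
grasp_force: 0.0
```

Run:
```python
from h import *
print(read_state()["position"])
t=Cam("top");a=t.im[:,:,::-1][100:300,80:520]
s=Cam("side");b=s.im[:,:,::-1][150:350,60:500]
cv2.imwrite("pics/c7.png",cv2.resize(np.vstack([a,b]),None,fx=1.5,fy=1.5,interpolation=cv2.INTER_CUBIC))
print("box top pixel expected centred:",t.proj((.534,.2935,.114)),s.proj((.534,.2935,.114)))
```

```text
[0.53316872 0.02202135 0.24875512]
box top pixel expected centred: [132.71778648 183.41600843] [174.05710779 265.64996799]
```

View pics/c7.png

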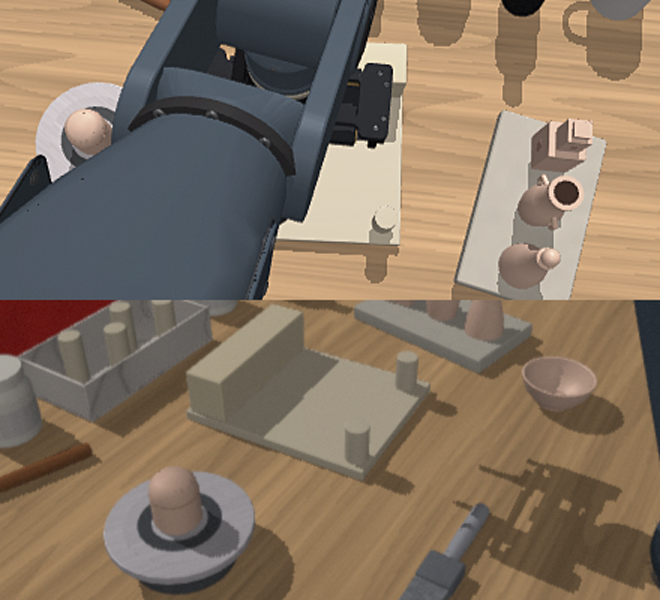

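The box stands centred on the wheel's inner ring and the three pieces are still upright on the slab. Now I'll return the tower.

>>> {"name": "step_arm", "arguments": {"steps": [[0.155, 0.667, 0, 0, 0, 0, -0.5], [0.155, 0.667, 0, 0, 0, 0, -0.5], [0.155, 0.667, 0, 0, 0, 0, -0.5], [0.155, 0.667, 0, 0, 0, 0, -0.5], [0.155, 0.667, 0, 0, 0, 0, -0.5], [0.155, 0.667, 0, 0, 0, 0, -0.5]]}}

```text
time_s: 26.13
position: [0.5826, -0.1834, 0.2488]
tcp_rot: [[1.0, -0.005, 0.004], [-0.005, -1.0, -0.005], [0.004, 0.005, -1.0]]
force: [0.3, -0.2, 0.4]
opening: 0.755
grasp_force: 0.0
```

>>> {"name": "step_arm", "arguments": {"steps": [[0, 0.483, 0, 0, 0, 0, -0.5], [0, 0.483, 0, 0, 0, 0, -0.5], [0, 0.483, 0, 0, 0, 0, -0.5], [0, 0.483, 0, 0, 0, 0, -0.5], [0, 0.483, 0, 0, 0, 0, -0.5], [0, 0.483, 0, 0, 0, 0, -0.5], [0, 0.483, 0, 0, 0, 0, -0.5]]}}

```text
time_s: 26.72
position: [0.5799, -0.3194, 0.2482]
tcp_rot: [[1.0, 0.001, -0.001], [0.001, -1.0, 0.002], [-0.001, -0.002, -1.0]]
force: [0.1, 0.1, 0.4]
opening: 0.752
grasp_force: 0.0
```

```bash
python3 -c "
from rig import *
print(read_state()['position'],read_state()['opening'])"
```

```text
[ 0.57992223 -0.31939208  0.2481984 ] 0.7517587829964296
```

>>> {"name": "step_arm", "arguments": {"steps": [[0, 0.0, 0.1, 0, 0, 0, -0.5], [0, 0, 0.22, 0, 0, 0, -0.5], [0, 0, 0.32, 0, 0, 0, -0.5], [0, 0, 0.37, 0, 0, 0, -0.5], [0, 0, 0.385, 0, 0, 0, -0.5], [0, 0, 0.385, 0, 0, 0, -0.5], [0, 0, 0.385, 0, 0, 0, -0.5]]}}

```text
time_s: 27.3
position: [0.581, -0.3203, 0.1343]
tcp_rot: [[1.0, 0.002, 0.001], [0.002, -1.0, -0.001], [0.001, 0.001, -1.0]]
force: [0.5, -0.2, -0.5]
opening: 0.753
grasp_force: 0.0
```

>>> {"name": "step_arm", "arguments": {"steps": [[0, 0, 0, 0, 0, 0, -0.4], [0, 0, 0, 0, 0, 0, -0.3]]}}

```text
time_s: 27.47
position: [0.5811, -0.3215, 0.1353]
tcp_rot: [[1.0, 0.001, 0.003], [0.001, -1.0, -0.002], [0.003, 0.002, -1.0]]
force: [0.0, 0.4, -0.5]
opening: 0.692
grasp_force: 0.0
```

>>> {"name": "step_arm", "arguments": {"steps": [[0, 0, 0, 0, 0, 0, 1], [0, 0, 0, 0, 0, 0, 1], [0, 0, 0, 0, 0, 0, 1], [0, 0, 0, 0, 0, 0, 1], [0, 0, 0, 0, 0, 0, 1], [0, 0, 0, 0, 0, 0, 1], [0, 0, 0, 0, 0, 0, 1], [0, 0, 0, 0, 0, 0, 1]]}}

```text
time_s: 28.13
position: [0.58, -0.3212, 0.1333]
tcp_rot: [[1.0, 0.0, -0.0], [0.0, -1.0, 0.0], [-0.0, -0.0, -1.0]]
force: [-0.4, 0.3, 1.5]
opening: 0.341
grasp_force: 30.0
```

```bash
python3 -c "
from rig import *
print(read_state()['position'],read_state()['opening'])"
```

```text
[ 0.58001589 -0.32124421  0.13327422] 0.3410460604027275
```

>>> {"name": "step_arm", "arguments": {"steps": [[0, 0, 0, 0, 0, 0, 1], [0, 0, -0.03, 0, 0, 0, 1], [0, 0, -0.1, 0, 0, 0, 1], [0, 0, -0.22, 0, 0, 0, 1], [0, 0, -0.34, 0, 0, 0, 1], [0, 0, -0.4, 0, 0, 0, 1], [0, 0, -0.4, 0, 0, 0, 1], [0, 0, -0.4, 0, 0, 0, 1]]}}

```text
time_s: 28.8
position: [0.5802, -0.3212, 0.2541]
tcp_rot: [[1.0, 0.0, 0.001], [0.0, -1.0, -0.001], [0.001, 0.001, -1.0]]
force: [-1.0, 0.7, -3.0]
opening: 0.343
grasp_force: 30.0
```

>>> {"name": "step_arm", "arguments": {"steps": [[0, -0.07, 0, 0, 0, 0, 1], [0, -0.18, 0, 0, 0, 0, 1], [0, -0.3, 0, 0, 0, 0, 1], [0, -0.42, 0, 0, 0, 0, 1], [0, -0.54, 0, 0, 0, 0, 1], [0, -0.66, 0, 0, 0, 0, 1], [0, -0.78, 0, 0, 0, 0, 1], [0, -0.9, 0, 0, 0, 0, 1]]}}

```text
time_s: 29.47
position: [0.5778, -0.049, 0.2502]
tcp_rot: [[1.0, -0.0, -0.006], [-0.0, -1.0, 0.002], [-0.006, -0.002, -1.0]]
force: [0.1, 0.2, -3.2]
opening: 0.339
grasp_force: 30.0
```

>>> {"name": "step_arm", "arguments": {"steps": [[0, -0.11, 0, 0, 0, 0, 1], [0.011, -0.22, 0, 0, 0, 0, 1], [0.011, -0.3, 0, 0, 0, 0, 1], [0.011, -0.355, 0, 0, 0, 0, 1], [0.011, -0.355, 0, 0, 0, 0, 1], [0.011, -0.355, 0, 0, 0, 0, 1]]}}

```text
time_s: 29.97
position: [0.5816, 0.0562, 0.2507]
tcp_rot: [[1.0, 0.002, -0.005], [0.002, -1.0, -0.0], [-0.005, 0.0, -1.0]]
force: [0.6, 0.0, -3.1]
opening: 0.341
grasp_force: 30.0
```

>>> {"name": "step_arm", "arguments": {"steps": [[0, 0, 0.1, 0, 0, 0, 1], [0, 0, 0.2, 0, 0, 0, 1], [0, 0, 0.3, 0, 0, 0, 1], [0, 0, 0.38, 0, 0, 0, 1], [0, 0, 0.41, 0, 0, 0, 1], [0, 0, 0.42, 0, 0, 0, 1], [0, 0, 0.425, 0, 0, 0, 1], [0, 0, 0.425, 0, 0, 0, 1]]}}

```text
time_s: 30.63
position: [0.5842, 0.0546, 0.1265]
tcp_rot: [[1.0, -0.001, 0.002], [-0.001, -1.0, -0.0], [0.002, 0.0, -1.0]]
force: [0.5, -0.1, -2.5]
opening: 0.346
grasp_force: 30.0
```

>>> {"name": "step_arm", "arguments": {"steps": [[0, 0, 0.003, 0, 0, 0, 1], [0, 0, 0.005, 0, 0, 0, 1], [0, 0, 0.005, 0, 0, 0, 1]]}}

```text
time_s: 30.88
position: [0.5839, 0.0552, 0.1253]
tcp_rot: [[1.0, 0.0, 0.002], [0.0, -1.0, -0.0], [0.002, 0.0, -1.0]]
force: [1.1, 0.3, -2.9]
opening: 0.342
grasp_force: 30.0
```

>>> {"name": "step_arm", "arguments": {"steps": [[0, 0, 0.003, 0, 0, 0, 1], [0, 0, 0.005, 0, 0, 0, 1], [0, 0, 0.005, 0, 0, 0, 1]]}}

```text
time_s: 31.13
position: [0.5836, 0.0554, 0.1233]
tcp_rot: [[1.0, 0.0, 0.001], [0.0, -1.0, -0.0], [0.001, 0.0, -1.0]]
force: [-0.7, 0.0, 0.7]
opening: 0.341
grasp_force: 30.0
```

>>> {"name": "step_arm", "arguments": {"steps": [[0, 0, 0.002, 0, 0, 0, 1], [0, 0, 0.002, 0, 0, 0, 1], [0, 0, 0.002, 0, 0, 0, 1]]}}

```text
time_s: 31.38
position: [0.5837, 0.0554, 0.1232]
tcp_rot: [[1.0, 0.0, 0.001], [0.0, -1.0, -0.0], [0.001, 0.0, -1.0]]
force: [-1.6, 0.9, 6.2]
opening: 0.345
grasp_force: 30.0
```

>>> {"name": "step_arm", "arguments": {"steps": [[0, 0, -0.002, 0, 0, 0, -0.45], [0, 0, -0.002, 0, 0, 0, -0.45], [0, 0, -0.002, 0, 0, 0, -0.45], [0, 0, -0.002, 0, 0, 0, -0.45], [0, 0, -0.1, 0, 0, 0, -0.45], [0, 0, -0.22, 0, 0, 0, -0.45], [0, 0, -0.34, 0, 0, 0, -0.45], [0, 0, -0.42, 0, 0, 0, -0.45]]}}

```text
time_s: 32.05
position: [0.5844, 0.0552, 0.2511]
tcp_rot: [[1.0, 0.0, 0.004], [0.0, -1.0, -0.0], [0.004, 0.0, -1.0]]
force: [1.7, 0.2, 0.3]
opening: 0.715
grasp_force: 0.0
```

>>> {"name": "step_arm", "arguments": {"steps": [[-0.135, 0.601, 0, 0, 0, 0, -0.45], [-0.135, 0.601, 0, 0, 0, 0, -0.45], [-0.135, 0.601, 0, 0, 0, 0, -0.45], [-0.135, 0.601, 0, 0, 0, 0, -0.45], [-0.135, 0.601, 0, 0, 0, 0, -0.45]]}}

```text
time_s: 32.47
position: [0.5419, -0.1294, 0.2482]
tcp_rot: [[1.0, -0.003, 0.0], [-0.003, -1.0, -0.002], [0.0, 0.002, -1.0]]
force: [0.3, 0.4, 0.2]
opening: 0.725
grasp_force: 0.0
```

>>> {"name": "step_arm", "arguments": {"steps": [[-0.135, 0.601, 0, 0, 0, 0, -0.45], [-0.135, 0.601, 0, 0, 0, 0, -0.45], [-0.135, 0.601, 0, 0, 0, 0, -0.45], [-0.135, 0.601, 0, 0, 0, 0, -0.45], [-0.135, 0.601, 0, 0, 0, 0, -0.45], [-0.135, 0.601, 0, 0, 0, 0, -0.45], [-0.135, 0.601, 0, 0, 0, 0, -0.45]]}}

```text
time_s: 33.05
position: [0.5018, -0.3061, 0.2477]
tcp_rot: [[1.0, -0.003, -0.0], [-0.003, -1.0, 0.001], [-0.0, -0.001, -1.0]]
force: [0.6, 0.2, 0.8]
opening: 0.726
grasp_force: 0.0
```

>>> {"name": "step_arm", "arguments": {"steps": [[0, 0, 0.1, 0, 0, 0, -0.45], [0, 0, 0.22, 0, 0, 0, -0.45], [0, 0, 0.32, 0, 0, 0, -0.45], [0, 0, 0.38, 0, 0, 0, -0.45], [0, 0, 0.4, 0, 0, 0, -0.45], [0, 0, 0.4, 0, 0, 0, -0.45], [0, 0, 0.4, 0, 0, 0, -0.45], [0, 0, 0.4, 0, 0, 0, -0.45]]}}

```text
time_s: 33.72
position: [0.5035, -0.3054, 0.1297]
tcp_rot: [[1.0, 0.001, 0.002], [0.001, -1.0, -0.002], [0.002, 0.002, -1.0]]
force: [0.0, -0.0, 0.0]
opening: 0.729
grasp_force: 0.0
```

>>> {"name": "step_arm", "arguments": {"steps": [[0, 0, 0.021, 0, 0, 0, -0.45], [0, 0, 0.021, 0, 0, 0, -0.45], [0, 0, 0.021, 0, 0, 0, 1], [0, 0, 0.021, 0, 0, 0, 1], [0, 0, 0.021, 0, 0, 0, 1], [0, 0, 0.021, 0, 0, 0, 1], [0, 0, 0.021, 0, 0, 0, 1], [0, 0, 0.021, 0, 0, 0, 1]]}}

```text
time_s: 34.38
position: [0.5024, -0.3053, 0.122]
tcp_rot: [[1.0, -0.0, 0.0], [-0.0, -1.0, 0.0], [0.0, -0.0, -1.0]]
force: [-0.0, 0.7, 0.4]
opening: 0.458
grasp_force: 30.0
```

>>> {"name": "step_arm", "arguments": {"steps": [[0, 0, 0, 0, 0, 0, 1], [0, 0, 0, 0, 0, 0, 1], [0, 0, 0, 0, 0, 0, 1]]}}

```text
time_s: 34.63
position: [0.5024, -0.3053, 0.122]
tcp_rot: [[1.0, 0.0, 0.0], [0.0, -1.0, 0.0], [0.0, -0.0, -1.0]]
force: [0.1, 0.9, 2.4]
opening: 0.458
grasp_force: 30.0
```

>>> {"name": "step_arm", "arguments": {"steps": [[0, 0, -0.03, 0, 0, 0, 1], [0, 0, -0.1, 0, 0, 0, 1], [0, 0, -0.2, 0, 0, 0, 1], [0, 0, -0.29, 0, 0, 0, 1], [0, 0, -0.333, 0, 0, 0, 1], [0, 0, -0.333, 0, 0, 0, 1], [0, 0, -0.333, 0, 0, 0, 1]]}}

```text
time_s: 35.22
position: [0.5023, -0.3053, 0.2221]
tcp_rot: [[1.0, 0.0, 0.001], [0.0, -1.0, -0.001], [0.001, 0.001, -1.0]]
force: [-0.6, 0.4, -3.3]
opening: 0.458
grasp_force: 30.0
```

>>> {"name": "step_arm", "arguments": {"steps": [[0.03, -0.07, 0, 0, 0, 0, 1], [0.07, -0.17, 0, 0, 0, 0, 1], [0.12, -0.29, 0, 0, 0, 0, 1], [0.17, -0.41, 0, 0, 0, 0, 1], [0.22, -0.53, 0, 0, 0, 0, 1], [0.26, -0.63, 0, 0, 0, 0, 1], [0.295, -0.71, 0, 0, 0, 0, 1], [0.311, -0.752, 0, 0, 0, 0, 1]]}}

```text
time_s: 35.88
position: [0.5951, -0.076, 0.2194]
tcp_rot: [[1.0, 0.003, -0.004], [0.003, -1.0, 0.003], [-0.004, -0.003, -1.0]]
force: [0.5, -0.6, -3.0]
opening: 0.459
grasp_force: 30.0
```

>>> {"name": "step_arm", "arguments": {"steps": [[0, 0, 0, 0, 0, 0, 1], [0, 0, 0.1, 0, 0, 0, 1], [0, 0, 0.2, 0, 0, 0, 1], [0, 0, 0.29, 0, 0, 0, 1], [0, 0, 0.34, 0, 0, 0, 1], [0, 0, 0.352, 0, 0, 0, 1], [0, 0, 0.357, 0, 0, 0, 1], [0, 0, 0.357, 0, 0, 0, 1]]}}

```text
time_s: 36.55
position: [0.5957, -0.0807, 0.1146]
tcp_rot: [[1.0, -0.001, -0.0], [-0.001, -1.0, -0.0], [-0.0, 0.0, -1.0]]
force: [0.3, -0.0, -3.1]
opening: 0.458
grasp_force: 30.0
```

>>> {"name": "step_arm", "arguments": {"steps": [[0, 0, 0.003, 0, 0, 0, 1], [0, 0, 0.006, 0, 0, 0, 1], [0, 0, 0.006, 0, 0, 0, 1]]}}

```text
time_s: 36.8
position: [0.5961, -0.08, 0.1138]
tcp_rot: [[1.0, 0.0, 0.002], [0.0, -1.0, -0.001], [0.002, 0.001, -1.0]]
force: [0.3, 0.2, -2.3]
opening: 0.461
grasp_force: 30.0
```

>>> {"name": "step_arm", "arguments": {"steps": [[0, 0, 0.002, 0, 0, 0, 1], [0, 0, 0.003, 0, 0, 0, 1], [0, 0, 0.003, 0, 0, 0, 1]]}}

```text
time_s: 37.05
position: [0.5957, -0.0797, 0.1122]
tcp_rot: [[1.0, 0.0, 0.0], [0.0, -1.0, -0.0], [0.0, 0.0, -1.0]]
force: [0.9, 0.3, -2.2]
opening: 0.46
grasp_force: 30.0
```

>>> {"name": "step_arm", "arguments": {"steps": [[0, 0, 0.002, 0, 0, 0, 1], [0, 0, 0.003, 0, 0, 0, 1], [0, 0, 0.003, 0, 0, 0, 1]]}}

```text
time_s: 37.3
position: [0.5963, -0.0797, 0.112]
tcp_rot: [[1.0, 0.0, 0.002], [0.0, -1.0, -0.0], [0.002, 0.0, -1.0]]
force: [-0.5, 1.3, 4.5]
opening: 0.459
grasp_force: 30.0
```

>>> {"name": "step_arm", "arguments": {"steps": [[0, 0, -0.002, 0, 0, 0, -0.45], [0, 0, -0.002, 0, 0, 0, -0.45], [0, 0, -0.002, 0, 0, 0, -0.45], [0, 0, -0.002, 0, 0, 0, -0.45], [0, 0, -0.1, 0, 0, 0, -0.45], [0, 0, -0.22, 0, 0, 0, -0.45], [0, 0, -0.34, 0, 0, 0, -0.45], [0, 0, -0.46, 0, 0, 0, -0.45]]}}

```text
time_s: 37.97
position: [0.5952, -0.0797, 0.25]
tcp_rot: [[1.0, -0.0, -0.001], [-0.0, -1.0, 0.0], [-0.001, -0.0, -1.0]]
force: [0.9, -0.6, -0.8]
opening: 0.723
grasp_force: 0.0
```

>>> {"name": "step_arm", "arguments": {"steps": [[-0.573, 0.698, 0, 0, 0, 0, -0.45], [-0.573, 0.698, 0, 0, 0, 0, -0.45], [-0.573, 0.698, 0, 0, 0, 0, -0.45], [-0.573, 0.698, 0, 0, 0, 0, -0.45], [-0.573, 0.698, 0, 0, 0, 0, -0.45], [-0.573, 0.698, 0, 0, 0, 0, -0.45], [-0.573, 0.698, 0, 0, 0, 0, -0.45], [-0.573, 0.698, 0, 0, 0, 0, -0.45]]}}

```text
time_s: 38.63
position: [0.4213, -0.2927, 0.2491]
tcp_rot: [[1.0, -0.005, -0.001], [-0.005, -1.0, -0.002], [-0.001, 0.002, -1.0]]
force: [0.0, -0.1, -0.1]
opening: 0.724
grasp_force: 0.0
```

>>> {"name": "step_arm", "arguments": {"steps": [[0, 0, 0.0, 0, 0, 0, -0.45], [0, 0, 0.1, 0, 0, 0, -0.45], [0, 0, 0.22, 0, 0, 0, -0.45], [0, 0, 0.32, 0, 0, 0, -0.45], [0, 0, 0.37, 0, 0, 0, -0.45], [0, 0, 0.393, 0, 0, 0, -0.45], [0, 0, 0.393, 0, 0, 0, -0.45], [0, 0, 0.393, 0, 0, 0, -0.45]]}}

```text
time_s: 39.3
position: [0.4247, -0.2887, 0.1314]
tcp_rot: [[1.0, 0.001, 0.0], [0.001, -1.0, -0.0], [0.0, 0.0, -1.0]]
force: [0.6, 0.3, -0.0]
opening: 0.725
grasp_force: 0.0
```

>>> {"name": "step_arm", "arguments": {"steps": [[0, 0, 0, 0, 0, 0, -0.45], [0, 0, 0, 0, 0, 0, -0.4]]}}

```text
time_s: 39.47
position: [0.4247, -0.2896, 0.1325]
tcp_rot: [[1.0, 0.001, 0.002], [0.001, -1.0, -0.002], [0.002, 0.002, -1.0]]
force: [-0.2, -0.1, -0.3]
opening: 0.717
grasp_force: 0.0
```

>>> {"name": "step_arm", "arguments": {"steps": [[0, 0, 0.003, 0, 0, 0, 1], [0, 0, 0.003, 0, 0, 0, 1], [0, 0, 0.003, 0, 0, 0, 1], [0, 0, 0.003, 0, 0, 0, 1], [0, 0, 0.003, 0, 0, 0, 1], [0, 0, 0.003, 0, 0, 0, 1], [0, 0, 0.003, 0, 0, 0, 1], [0, 0, 0.003, 0, 0, 0, 1]]}}

```text
time_s: 40.13
position: [0.4237, -0.2891, 0.1303]
tcp_rot: [[1.0, 0.0, -0.0], [0.0, -1.0, 0.0], [-0.0, -0.0, -1.0]]
force: [0.5, 0.1, 1.4]
opening: 0.289
grasp_force: 30.0
```

>>> {"name": "step_arm", "arguments": {"steps": [[0, 0, 0, 0, 0, 0, 1], [0, 0, 0, 0, 0, 0, 1], [0, 0, 0, 0, 0, 0, 1], [0, 0, 0, 0, 0, 0, 1]]}}

```text
time_s: 40.47
position: [0.4237, -0.2891, 0.1303]
tcp_rot: [[1.0, 0.0, -0.0], [0.0, -1.0, 0.0], [-0.0, -0.0, -1.0]]
force: [-1.1, 0.1, 1.2]
opening: 0.291
grasp_force: 30.0
```

>>> {"name": "step_arm", "arguments": {"steps": [[0, 0, -0.03, 0, 0, 0, 1], [0, 0, -0.1, 0, 0, 0, 1], [0, 0, -0.2, 0, 0, 0, 1], [0, 0, -0.29, 0, 0, 0, 1], [0, 0, -0.333, 0, 0, 0, 1], [0, 0, -0.333, 0, 0, 0, 1], [0, 0, -0.333, 0, 0, 0, 1]]}}

```text
time_s: 41.05
position: [0.4237, -0.289, 0.2306]
tcp_rot: [[1.0, 0.0, 0.001], [0.0, -1.0, -0.001], [0.001, 0.001, -1.0]]
force: [-1.0, 0.4, -3.4]
opening: 0.29
grasp_force: 30.0
```

>>> {"name": "step_arm", "arguments": {"steps": [[0.03, -0.08, 0, 0, 0, 0, 1], [0.07, -0.19, 0, 0, 0, 0, 1], [0.12, -0.32, 0, 0, 0, 0, 1], [0.17, -0.45, 0, 0, 0, 0, 1], [0.22, -0.58, 0, 0, 0, 0, 1], [0.27, -0.71, 0, 0, 0, 0, 1], [0.31, -0.82, 0, 0, 0, 0, 1], [0.34, -0.908, 0, 0, 0, 0, 1]]}}

```text
time_s: 41.72
position: [0.5249, -0.0135, 0.2281]
tcp_rot: [[1.0, 0.002, -0.004], [0.002, -1.0, 0.002], [-0.004, -0.002, -1.0]]
force: [0.1, -1.4, -3.2]
opening: 0.289
grasp_force: 30.0
```

>>> {"name": "step_arm", "arguments": {"steps": [[0, 0, 0, 0, 0, 0, 1], [0, 0, 0, 0, 0, 0, 1], [0, 0, 0.1, 0, 0, 0, 1], [0, 0, 0.2, 0, 0, 0, 1], [0, 0, 0.29, 0, 0, 0, 1], [0, 0, 0.34, 0, 0, 0, 1], [0, 0, 0.357, 0, 0, 0, 1], [0, 0, 0.357, 0, 0, 0, 1]]}}

```text
time_s: 42.38
position: [0.5237, -0.0177, 0.1216]
tcp_rot: [[1.0, -0.002, -0.005], [-0.002, -1.0, 0.001], [-0.005, -0.001, -1.0]]
force: [-0.2, -0.5, -2.6]
opening: 0.288
grasp_force: 30.0
```

>>> {"name": "step_arm", "arguments": {"steps": [[0, 0, 0.003, 0, 0, 0, 1], [0, 0, 0.006, 0, 0, 0, 1], [0, 0, 0.006, 0, 0, 0, 1]]}}

```text
time_s: 42.63
position: [0.5259, -0.0173, 0.1214]
tcp_rot: [[1.0, -0.001, 0.001], [-0.001, -1.0, -0.0], [0.001, 0.0, -1.0]]
force: [-0.6, -0.8, -2.6]
opening: 0.29
grasp_force: 30.0
```

>>> {"name": "step_arm", "arguments": {"steps": [[0, 0, 0.002, 0, 0, 0, 1], [0, 0, 0.003, 0, 0, 0, 1], [0, 0, 0.003, 0, 0, 0, 1]]}}

```text
time_s: 42.88
position: [0.5258, -0.0168, 0.1205]
tcp_rot: [[1.0, 0.0, 0.0], [0.0, -1.0, -0.0], [0.0, 0.0, -1.0]]
force: [0.2, -0.3, -2.7]
opening: 0.289
grasp_force: 30.0
```

>>> {"name": "step_arm", "arguments": {"steps": [[0, 0, 0.002, 0, 0, 0, 1], [0, 0, 0.003, 0, 0, 0, 1], [0, 0, 0.003, 0, 0, 0, 1]]}}

```text
time_s: 43.13
position: [0.5259, -0.0167, 0.1202]
tcp_rot: [[1.0, 0.0, 0.001], [0.0, -1.0, -0.0], [0.001, 0.0, -1.0]]
force: [-1.3, -0.2, 4.9]
opening: 0.29
grasp_force: 30.0
```

>>> {"name": "step_arm", "arguments": {"steps": [[0, 0, -0.002, 0, 0, 0, -0.45], [0, 0, -0.002, 0, 0, 0, -0.45], [0, 0, -0.002, 0, 0, 0, -0.45], [0, 0, -0.002, 0, 0, 0, -0.45], [0, 0, -0.1, 0, 0, 0, -0.45], [0, 0, -0.22, 0, 0, 0, -0.45], [0, 0, -0.34, 0, 0, 0, -0.45], [0, 0, -0.43, 0, 0, 0, -0.45]]}}

```text
time_s: 43.8
position: [0.5264, -0.0168, 0.2509]
tcp_rot: [[1.0, 0.0, 0.002], [0.0, -1.0, -0.001], [0.002, 0.001, -1.0]]
force: [0.2, 0.8, 0.7]
opening: 0.713
grasp_force: 0.0
```

>>> {"name": "step_arm", "arguments": {"steps": [[-0.5, 0.937, 0, 0, 0, 0, -0.5], [-0.5, 0.937, 0, 0, 0, 0, -0.5], [-0.5, 0.937, 0, 0, 0, 0, -0.5], [-0.5, 0.937, 0, 0, 0, 0, -0.5], [-0.5, 0.937, 0, 0, 0, 0, -0.5], [-0.5, 0.937, 0, 0, 0, 0, -0.5], [-0.5, 0.937, 0, 0, 0, 0, -0.5], [-0.5, 0.937, 0, 0, 0, 0, -0.5]]}}

```text
time_s: 44.47
position: [0.3742, -0.3011, 0.2486]
tcp_rot: [[1.0, -0.002, 0.0], [-0.002, -1.0, -0.002], [0.0, 0.002, -1.0]]
force: [0.6, 0.3, -0.7]
opening: 0.75
grasp_force: 0.0
```

>>> {"name": "step_arm", "arguments": {"steps": [[-0.523, 0.947, 0, 0, 0, 0, -0.5], [-0.523, 0.947, 0, 0, 0, 0, -0.5], [-0.523, 0.947, 0, 0, 0, 0, -0.5], [-0.523, 0.947, 0, 0, 0, 0, -0.5], [-0.523, 0.947, 0, 0, 0, 0, -0.5], [-0.523, 0.947, 0, 0, 0, 0, -0.5], [-0.523, 0.947, 0, 0, 0, 0, -0.5], [-0.523, 0.947, 0, 0, 0, 0, -0.5]]}}

```text
time_s: 45.13
position: [0.2168, -0.5848, 0.2482]
tcp_rot: [[1.0, -0.001, -0.0], [-0.001, -1.0, -0.001], [-0.0, 0.001, -1.0]]
force: [0.1, -0.4, -0.4]
opening: 0.752
grasp_force: 0.0
```

>>> {"name": "step_arm", "arguments": {"steps": [[0, 0, 0, 0, 0, 0, -0.5], [0, 0, 0, 0, 0, 0, -0.5], [0, 0, 0, 0, 0, 0, -0.5], [0, 0, 0, 0, 0, 0, -0.5]]}}

```text
time_s: 45.47
position: [0.2196, -0.5804, 0.2481]
tcp_rot: [[1.0, 0.001, -0.0], [0.001, -1.0, 0.002], [-0.0, -0.002, -1.0]]
force: [0.3, -0.5, 0.0]
opening: 0.749
grasp_force: 0.0
```

Run:
```python
from h import *
t=Cam("top");a=t.im[:,:,::-1]
z=lambda i,x0,y0,x1,y1,f:cv2.resize(i[y0:y1,x0:x1],None,fx=f,fy=f,interpolation=cv2.INTER_CUBIC)
o=cv2.imread("pics/top0.png")
A=np.hstack([z(a,235,120,360,270,3),z(o,235,120,360,270,3)])
B=np.hstack([z(a,90,140,200,240,1.3),])
W=np.zeros((130,750,3),np.uint8);W[:,:143]=B[:130,:143]
cv2.imwrite("pics/c8.png",np.vstack([A,W]))
d=cv2.absdiff(a,o)[120:270,235:360].max(2);print((d>25).sum())
```

```text
1204
```

View pics/c8.png

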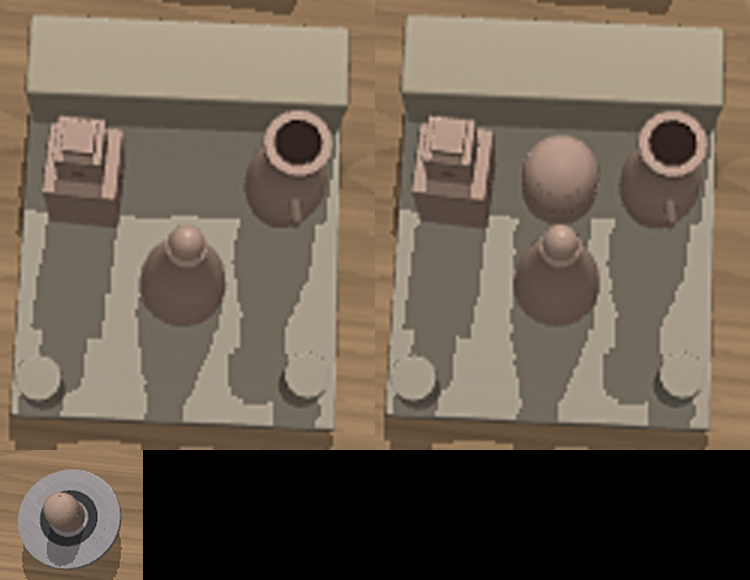

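In the after (left) and before (right) views, the tower (80,140), figure (187,240), vase (298,142) and both props match to within about a pixel (roughly 2 mm). The box stands centred on the wheel, so I'm handing in.

```bash
python3 -c "
from rig import *
print(hand_in())"
```

```text
the job is handed in; nothing more can be done
None
```

The job is handed in: the box stands at the wheel's centre, all three tall pieces are back upright within about 2 mm of where they stood by the final picture, and the props were not moved; the judge's verdict was not shown.

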